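# Load the cleaning-basket stand

### The job

Load the watch-parts baskets onto the rod of the loading stand for the cleaning machine: the deep basket with the plates at the bottom, then the divided basket with the wheels, then the shallow basket with the screws, each fully down on the one below. Put the lid on top, collar up, so that nothing floats out, and slip the knurled hold-down cap over the end of the rod until it rests on the lid. Leave the loupe and the large parts tin where they are.

Things in the scene. Friction and masses are not known exactly. Their poses are not given: they have to be found in the camera images.
- loading_stand: Fixed loading stand of the parts-cleaning machine: a flat aluminium foot disc 80 mm across and 6 mm high, with a plain steel rod 8 mm thick rising from its centre to 66 mm above the bench; the top 5 mm of the rod taper to 4 mm. Origin: centre of the underside, on the bench, below the rod; z up along the rod.
- deep_basket: Round basket of perforated sheet steel, outside diameter 56 mm, open at the top, wall 1.6 mm, with an upright tube in its middle (outside diameter 16 mm, bore 12 mm right through the floor, as high as the wall). The tallest of the three: 18 mm high, not divided, with a few brass watch plates lying fast inside. Origin: centre of the underside; z up. Round: any yaw will do.
- divided_basket: Round basket of perforated sheet steel, outside diameter 56 mm, open at the top, wall 1.6 mm, with an upright tube in its middle (outside diameter 16 mm, bore 12 mm right through the floor, as high as the wall). 12 mm high, the only one divided by four walls into quarters; small brass wheels lie fast inside. Origin: centre of the underside; z up. Round: any yaw will do.
- shallow_basket: Round basket of perforated sheet steel, outside diameter 56 mm, open at the top, wall 1.6 mm, with an upright tube in its middle (outside diameter 16 mm, bore 12 mm right through the floor, as high as the wall). The lowest of the three: 8 mm high, with fine holes, not divided; tiny screws lie fast inside. Origin: centre of the underside; z up. Round: any yaw will do.
- basket_lid: Lid: flat perforated steel disc, 56 mm across and 2.5 mm thick, with a collar in its middle to lift it by (outside diameter 19 mm, its top 13 mm above the underside, bore 12 mm right through). Lies collar up. Origin: centre of the underside; z up. Round: any yaw will do.
- hold_down_cap: Hold-down cap: knurled steel cylinder, 22 mm across and 20 mm high, standing bore down; the bore from below is 11 mm wide and 12 mm deep. It slips over the rod without a thread and weighs about 50 g. Origin: centre of the underside; z up. Round: any yaw will do.
- loupe: Black eye loupe, a cup 38 mm across and 33 mm high, standing loose on the bench; a bystander. Origin: centre of the underside.
- parts_tin: The largest of three round aluminium tins, 62 mm across, 17 mm high, loose; a bystander. Origin: centre of the underside. (A task lamp hangs over the bench on the left, about 0.65 m ahead of the robot and 0.25 m to its left, its lower edge about 0.45 m above the bench: keep the wrist clear of it.)
Mind the look-alikes: they are no part of the job. Leave any green look-alike of the deep_basket alone.

How it is judged (in metres and radians):
On the way, in this order (a step that is already met when the one before it is completed fails the run):
1. the deep basket lies on the foot of the stand, let go (horizontal distance between deep_basket and loading_stand below 0.005 m and z of deep_basket in the frame of loading_stand between 0.003 and 0.009 m and angle between deep_basket's own z axis and vertical below 0.1 rad and contact force between deep_basket and the fingers below 0.1 N), for 0.2 s.
2. the divided basket lies on the deep one, let go (horizontal distance between divided_basket and loading_stand below 0.005 m and z of divided_basket in the frame of loading_stand between 0.021 and 0.027 m and angle between divided_basket's own z axis and vertical below 0.1 rad and contact force between divided_basket and the fingers below 0.1 N), for 0.2 s.
3. the shallow basket lies on the divided one, let go (horizontal distance between shallow_basket and loading_stand below 0.005 m and z of shallow_basket in the frame of loading_stand between 0.033 and 0.039 m and angle between shallow_basket's own z axis and vertical below 0.1 rad and contact force between shallow_basket and the fingers below 0.1 N), for 0.2 s.
4. the lid lies on the shallow basket, collar up, let go (horizontal distance between basket_lid and loading_stand below 0.005 m and z of basket_lid in the frame of loading_stand between 0.041 and 0.047 m and angle between basket_lid's own z axis and vertical below 0.1 rad and contact force between basket_lid and the fingers below 0.1 N), for 0.2 s.
5. the cap is over the rod's end and rests on the lid's collar, let go (horizontal distance between hold_down_cap and loading_stand below 0.005 m and z of hold_down_cap in the frame of loading_stand between 0.054 and 0.06 m and angle between hold_down_cap's own z axis and vertical below 0.1 rad and contact force between hold_down_cap and the fingers below 0.1 N), for 0.2 s.
At the end, for the whole second after the job is handed in: On the rod, from the foot up: deep, divided, shallow basket, lid (collar up), cap; each within 5 mm of the rod's axis, within 3 mm of its height when fully down (undersides 6, 24, 36, 44, 57 mm above the bench), level to 0.1 rad; all let go and at rest (all of step 1 and all of step 2 and all of step 3 and all of step 4 and all of step 5 and linear speed of each of deep_basket, divided_basket, shallow_basket, basket_lid, hold_down_cap below 0.02 m/s); the robot touches nothing.
It fails at once if the loupe is pushed more than 20 mm from its place (distance of loupe from where it was at the start of the episode above 0.02 m).
It fails at once if the large parts tin is pushed more than 20 mm from its place (distance of parts_tin from where it was at the start of the episode above 0.02 m).
It also fails if it takes over 120 s, if anything falls off the work surface, if the arm or the gripper's body presses on something with over 40 N, if the wrist force passes 120 N, or if a joint passes its speed limit or range.

### The arm

A 6-joint arm with a two-finger parallel gripper is mounted at the origin on a cart in front of the work surface, level with it; the furniture and walls round the work are solid. World frame = base frame: x ahead of the robot, y to its left, z up, the work surface at z = 0. Lengths are in mm, angles in rad, forces in N, time in s.
With the tool pointing down it reaches from about 325 to 900 mm from the base axis. Payload 6.1 kg.
Tool frame: the origin (TCP) lies at the very end of the fingers, on their centre line; the grasp point (between the pads) lies 19 mm behind it (ctrl.grip_point_offset is the distance from the TCP to the grasp point, in mm); y points along the fingers, z is the direction in which the jaws open and shut, and the axes are right-handed (so a half turn about y gives the same grasp; the last joint's range is limited). The gripper opens to 85 mm and grips with 20 to 120 N. Pads are 22 mm wide; open, the fingers measure 114 mm over their backs; the gripper's body (76 mm by 85 mm) begins 54 mm behind the grasp point. The pads swing forward as they close: fully open they stand 13 mm farther back than shut.
Start: joints at [-1.314, 0.22, 1.526, -0, 1.395, -0.126], TCP at [233.442, -579.759, 231.3] pointing down, gripper open.
Joint ranges: [-2.98, 2.98], [-0.91, 2.08], [0.09, 2.57], [-1.24, 4.39], [0.2, 2.65], [-2.68, 2.68]. Speed limits (rad/s): [2.57, 2.57, 3.01, 3.14, 3.14, 3.14].

### API

Orientations are given as a rotation vector (axis times angle).
In Python, from station import ctrl, eyes, spotter gives the robot as it stands.
- The arm moves only by the tool move_arm, never from a script. Its argument "rows" is a list of rows, each a list of 3 entries, a list of its own where there are three numbers: the turn, a rotation vector about the tool's x, y, z in degrees, then the shift along the tool's x, y, z in mm, then the closure, from -1 (fully open) to 1 (shut). In form: [[[wx, wy, wz], [x, y, z], grip], ...]. A call has 1 to 5 rows; each row is the pose to reach, as a shift and turn from the pose commanded when the call began, along the tool's axes at that moment; what a row does not reach only later rows make up. A row lasts 1/12 s, in which the tool goes at most 41.7 mm and 7.16 degrees, less where a joint would pass 70% of its speed; a pose out of reach is approached as far as the arm can. A call with a gripper value outside its range is refused whole. The fingers move at their own pace and stop on an object; the grip force is fixed at half the most. Time passes only in rows, so rows that repeat a pose let the fingers close. It gives the time, the measured TCP pose, the force and the opening at its end, in the units of the state.
- ctrl.observe(): the state, without advancing time (a new reading comes with each control period).
- eyes.camera(name): name is "scene" or "top" or "wrist"; returns a dict with "image" (400x640x3 uint8, red, green, blue), "range_z" (400x640 float32, mm along the optical axis (not along the pixel's ray), 0 where there is no reading), "intrinsics" (3x3 intrinsics, pixels), "origin" and "attitude" of the camera in the world; the wrist camera has in their place "mount" (4x4, takes a point from camera to tool coordinates, whose origin is the TCP and whose axes are the tool frame's). Camera axes: x right, y down, z forward; pixel columns grow to the right and rows downward; lengths in mm; the calibration is good to about 2 mm. A picture is of the moment at which its call begins: read the wrist's pose just before it.
- ctrl.job_done(): hands the job in, once; it reports no verdict.
Trained networks look in the newest picture that a camera, given by its name, has taken for a name from the list of things; names that differ only in an ending like _2 or _b are one class to them, and where a whole thing is asked for, a point or a joint stands for the part that bears it (a point fixed in the world has none). Each returns a list of dicts, best first, with "p" (0 to 1); they miss things now and then, are a little off and sometimes report something else, mostly with a low value. They report only what shows in the picture. A call takes as long as a camera call. They do not tell look-alikes from the thing itself.
- spotter.find_in(name, camera): "bbox" ([left, top, right, bottom] in pixels, round what is visible of it).
- spotter.masks_of(name, camera): "pixels" (400x640 bool, what is visible of it) and "bbox" ([left, top, right, bottom] in pixels, round what is visible of it).
The state is a dict: "time": time; "joint_pos": joint angles; "qd": joint speeds; "joint_efforts": joint torques, N m; "eef_pos": TCP position; "orientation": TCP orientation; "contact_force": force on the tool from outside, world axes, zero at the start; "moment": the same for the moment, N m; "opening": finger opening in mm.
Only numpy, scipy, OpenCV 4.12 (cv2) and the standard library are available. Lean on these libraries where they do the work, as an engineer would, in place of code of your own. Each camera call takes 0.05 s, during which the arm holds its last target.

## Working session

There is one attempt and no reset: what is moved stays moved. The work goes in short steps, Python scripts to look and compute and a tool call to move; the robot and the scene stay as the last step left them, time stands still between calls to the robot, and variables do not carry over. Pictures are saved under pics/ and viewed, and the job is handed in when it is done.

Besides the shell and the picture viewer there is one more tool, called after ">>>" as name(argument=value, ...), one argument or row to a line, values as JSON. move_arm: Moves the arm, as the interface text tells. Its arguments: {"type":"object","properties":{"rows":{"type":"array","items":{"type":"array"}}},"required":["rows"]}

```bash
mkdir -p pics; ls; python3 - <<'E'
from station import ctrl, eyes, spotter
import cv2,numpy as np
print(ctrl.observe())
for n in ["scene","top"]:
    c=eyes.camera(n); cv2.imwrite(f"pics/{n}0.png",c["image"][:,:,::-1]); print(n,c["intrinsics"],c["origin"],c["attitude"])
    for o in ["loading_stand","deep_basket","divided_basket","shallow_basket","basket_lid","hold_down_cap","loupe","parts_tin"]:
        print(o,[(np.round(d["bbox"]).tolist(),round(d["p"],2)) for d in spotter.find_in(o,n)][:4])
E
```

```text
pics
{'time': 0.0, 'joint_pos': array([-1.31410301e+00,  2.21168495e-01,  1.52760395e+00,  3.58277952e-06,
        1.39467790e+00, -1.26099009e-01]), 'qd': array([ 3.82116834e-05,  1.74833293e-03,  3.99709038e-04, -1.71714869e-04,
        7.58213010e-04, -9.44678006e-04]), 'joint_efforts': array([ 2.27983575e-03, -4.96899605e+01, -3.89391947e+01, -1.49580942e-04,
        1.11563856e-02, -7.61666996e-07]), 'eef_pos': array([ 233.29248802, -579.19230048,  230.23871899]), 'orientation': array([-0.38995873,  2.01378362, -2.00998429]), 'contact_force': array([ 0.04834327,  0.21917025, -0.46973416]), 'moment': array([0.04333324, 0.02432626, 0.00256257]), 'opening': 85.46169531396319}
scene [[385.16846314   0.         319.08580721]
 [  0.         385.16846314 201.64001215]
 [  0.           0.           1.        ]] [ 287.15715258 -786.90775523  477.39462078] [-2.06053341  0.44662016 -0.28441719]
loading_stand [([282.0, 172.0, 311.0, 202.0], 0.93)]
deep_basket [([347.0, 212.0, 373.0, 234.0], 0.78), ([302.0, 216.0, 327.0, 236.0], 0.57)]
divided_basket [([222.0, 209.0, 244.0, 226.0], 0.57)]
sh
[... 435 characters left out ...]
104.50166244 1276.99877503] [-2.13665192  2.10651559 -0.19495942]
loading_stand [([266.0, 192.0, 297.0, 220.0], 0.63), ([291.0, 260.0, 308.0, 278.0], 0.35)]
deep_basket [([328.0, 205.0, 348.0, 225.0], 0.87), ([339.0, 167.0, 360.0, 186.0], 0.69), ([345.0, 129.0, 361.0, 153.0], 0.59)]
divided_basket [([287.0, 259.0, 306.0, 278.0], 0.78), ([265.0, 192.0, 295.0, 222.0], 0.37)]
shallow_basket [([231.0, 261.0, 254.0, 283.0], 0.87)]
basket_lid [([346.0, 254.0, 363.0, 276.0], 0.8)]
hold_down_cap [([412.0, 269.0, 420.0, 278.0], 0.52)]
loupe [([310.0, 234.0, 326.0, 245.0], 0.55), ([239.0, 212.0, 264.0, 237.0], 0.26), ([344.0, 253.0, 364.0, 277.0], 0.17)]
parts_tin [([239.0, 213.0, 263.0, 234.0], 0.6)]
```

```bash
python3 - <<'E'
import cv2
a=cv2.imread("pics/scene0.png");b=cv2.imread("pics/top0.png")
cv2.imwrite("pics/s0c.png",cv2.resize(a[150:340,190:430],None,fx=3.2,fy=3.1,interpolation=3))
cv2.imwrite("pics/t0c.png",cv2.resize(b[110:310,200:450],None,fx=3,fy=3,interpolation=3)[:600])
E
```

```text
(no output)
```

View pics/s0c.png

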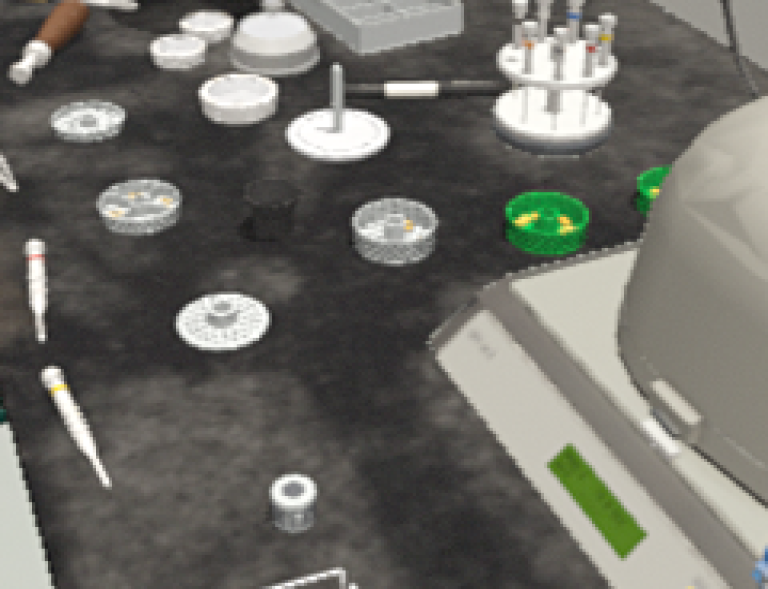

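View pics/t0c.png

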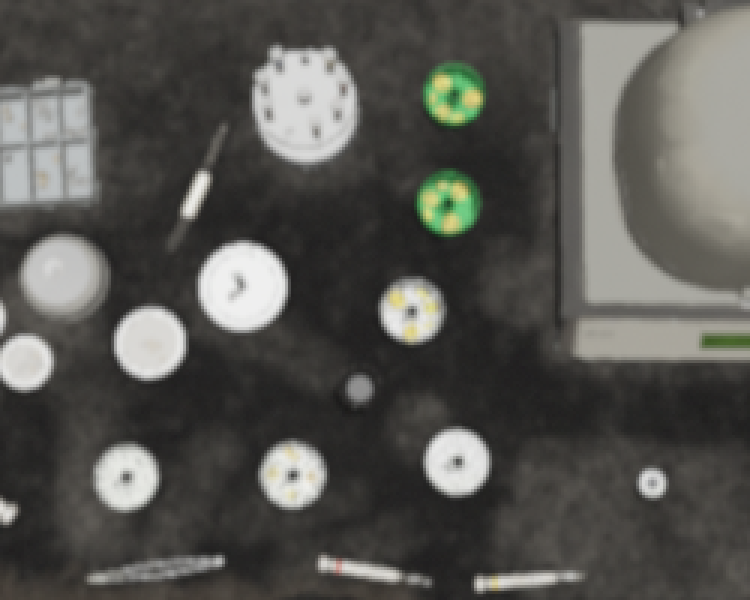

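View pics/scene0.png

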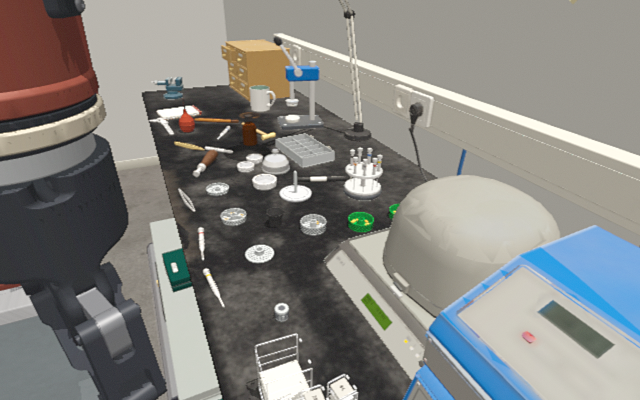

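The steel baskets are at top-image pixels deep (337,214), divided (297,268) and shallow (242,269). The lid is at (352,264), the cap at (417,271), the stand at (281,206), the loupe at (319,240) and the tin at (250,225). The two green look-alikes are at (350,141) and (349,177) and stay untouched. The deep basket I want is the bare steel one with plates at (337,214). Next I'll localise everything.

```bash
cat > h.py <<'E'
from station import ctrl, eyes, spotter
import cv2,numpy as np
from scipy.spatial.transform import Rotation as R
def pose():
    s=ctrl.observe(); return np.array(s["eef_pos"]),R.from_rotvec(s["orientation"]).as_matrix(),s
def cam(n):
    p,r,s=pose(); c=eyes.camera(n)
    if n=="wrist":
        T=np.eye(4);T[:3,:3]=r;T[:3,3]=p; M=T@np.array(c["mount"])
        c["C"]=M[:3,3];c["A"]=M[:3,:3]
    else:
        c["C"]=np.array(c["origin"]); c["A"]=R.from_rotvec(c["attitude"]).as_matrix() if np.size(c["attitude"])==3 else np.array(c["attitude"])
    return c
def cloud(c):
    K=c["intrinsics"];z=c["range_z"].astype(float);v,u=np.mgrid[:z.shape[0],:z.shape[1]]
    P=np.stack([(u-K[0,2])/K[0,0]*z,(v-K[1,2])/K[1,1]*z,z],-1)@c["A"].T+c["C"]
    P[z<=0]=np.nan
    return P
def onplane(c,uv,z):
    K=c["intrinsics"];d=c["A"]@np.array([(uv[0]-K[0,2])/K[0,0],(uv[1]-K[1,2])/K[1,1],1.])
    return c["C"]+d*(z-c["C"][2])/d[2]
def proj(c,P):
    q=c["A"].T@(np.array(P)-c["C"]);K=c["intrinsics"];return K[0,0]*q[0]/q[2]+K[0,2],K[1,1]*q[1]/q[2]+K[1,2]
E
python3 - <<'E'
from h import *
np.set_printoptions(suppress=True,precision=1)
p,r,s=pose();print(p);print(r.round(3))
c=cam("top");P=cloud(c)
for n,uv,h in [("deep",(337,214),18),("div",(297.5,268),12),("shal",(242,269),8),("lid",(352,264),2),("cap",(417,271),20),("stand",(281,206),6),("loupe",(319,240),33),("tin",(250.5,224),17),("greenA",(350,141),18),("greenB",(349,177),18)]:
    u,v=map(int,uv); w=P[v-11:v+12,u-11:u+12].reshape(-1,3);w=w[np.isfinite(w[:,2])]
    t=w[w[:,2]>4]
    print(n,onplane(c,uv,h),len(t),np.median(t,0) if len(t) else "", np.percentile(w[:,2],[5,50,95,100]))
E
```

```text
[ 233.5 -579.8  231.3]
[[-0.9  0.   0.4]
 [-0.4 -0.  -0.9]
 [ 0.  -1.   0. ]]
deep [ 582.6 -138.4   18. ] 148 [ 587.8 -136.2    8.7] [-3.6  1.6 17.9 22.7]
div [434.5 -33.2  12. ] 132 [436.9 -31.9   8.1] [-4.   1.3 12.4 16.8]
shal [429.8 117.3   8. ] 116 [429.8 118.9   6.1] [-3.8  1.4  8.1 12.4]
lid [ 447.8 -180.9    2. ] 83 [ 449.9 -177.9    5.5] [-3.9  1.1  8.  19.6]
cap [ 430.9 -354.    20. ] 80 [ 431.1 -351.8   17.5] [-4.7 -0.2 19.  27.3]
stand [604.8  17.2   6. ] 390 [604.6  17.1   6.7] [ 1.4  5.7 11.6 69.7]
loupe [509.  -90.3  33. ] 145 [515.1 -90.3  20.7] [-3.8  1.2 29.5 36.2]
tin [551.7  98.2  17. ] 410 [551.3 100.   16.3] [-1.9 15.3 20.1 24. ]
greenA [ 792.1 -173.4   18. ] 171 [ 795.4 -173.9    9.4] [-3.8  1.5 17.7 22.4]
greenB [ 687.4 -171.    18. ] 160 [ 687.5 -171.1    9.3] [-3.5  1.9 16.8 21.7]
```

```bash
python3 - <<'E'
from h import *
np.set_printoptions(suppress=True,precision=2,linewidth=160)
p,r,s=pose()
c=cam("top");P=cloud(c).reshape(-1,3);P=P[np.isfinite(P[:,2])]
for x in range(200,900,50):
    print(x,[int(np.percentile(q[:,2],98)) if len(q:=P[(abs(P[:,0]-x)<25)&(abs(P[:,1]-y)<25)]) else None for y in range(-650,300,50)])
Rt=np.array([[-1,0,0],[0,0,-1],[0,-1,0]]).T
Rt=np.column_stack([[-1,0,0],[0,0,-1],[0,-1,0]])
print("turn",np.degrees(R.from_matrix(r.T@Rt).as_rotvec()))
for t in [(430,-200,231),(565,-137,180)]: print(r.T@(np.array(t)-p))
c=cam("wrist");print(c["mount"])
E
```

```text
200 [-198, -167, 523, 344, -196, -184, None, None, None, None, None, None, None, 560, 543, 485, -223, None, None]
250 [347, 435, 615, 625, 632, 635, 610, -135, -137, -137, -137, 653, 651, 596, -104, -136, -136, -135, -136]
300 [2, 545, 615, 618, 2, 2, 2, 3, 3, 2, 2, 3, 3, 3, 3, 4, 4, 3, 3]
350 [4, 3, 83, 72, 74, 4, 4, 5, 9, 11, 5, 12, 12, 4, 8, 9, 8, 4, 4]
400 [3, 82, 82, 80, 82, 4, 16, 4, 4, 4, 5, 4, 11, 8, 4, 7, 6, 17, 23]
450 [72, 69, 82, 4, 4, 4, 21, 3, 4, 13, 8, 3, 12, 11, 4, 8, 7, 4, 26]
500 [199, 196, 4, 3, 4, 4, 4, 4, 4, 3, 4, 32, 5, 5, 5, 18, 5, 15, 13]
550 [221, 219, 45, 46, 47, 46, 46, 46, 35, 4, 18, 31, 4, 7, 16, 22, 17, 18, 18]
600 [237, 236, 66, 176, 186, 184, 150, 67, 54, 4, 18, 17, 5, 54, 10, 18, 41, 616, 618]
650 [238, 238, 184, 205, 208, 206, 197, 75, 55, 12, 15, 5, 5, 8, 12, 13, 602, 638, 644]
700 [241, 240, 193, 208, 209, 208, 204, 136, 55, 17, 19, 4, 17, 5, 14, 6, 598, 642, 653]
750 [240, 239, 193, 206, 208, 209, 203, 128, 54, 14, 13, 69, 108, 107, 15, 4, 31, 620, 644]
800 [107, 5, 175, 202, 205, 205, 195, 69, 54, 19, 17, 64, 108, 109, 622, 623, 623, 623, 624]
850 [68, 283, 317, None, 97, 97, 68, 68, 53, 5, 4, 4, 5, 5, 612, 6, 5, 6, 5]
turn [-0.   21.93 -0.  ]
[-324.17    0.33 -278.86]
[-472.93   51.34 -286.88]
[[  -0.      0.96    0.26  -66.87]
 [  -0.     -0.26    0.96 -142.1 ]
 [   1.     -0.      0.     -0.07]
 [   0.      0.      0.      1.  ]]
```

>>> move_arm(
  rows=[
    [[0, 4.4, 0], [-30, 0, -26], -1],
    [[0, 8.8, 0], [-60, 0, -52], -1],
    [[0, 13.2, 0], [-90, 0, -78], -1],
    [[0, 17.6, 0], [-120, 0, -104], -1],
    [[0, 21.93, 0], [-150, 0, -130], -1],
  ],
)

```text
time: 1.47
eef_pos: [324.4, -401.5, 231.3]
orientation: [-0.005, -2.219, 2.219]
contact_force: [1.1, -0.3, 0.3]
opening: 85.4
```

>>> move_arm(
  rows=[
    [[0, 0, 0], [-29, 0, -29], -1],
    [[0, 0, 0], [-58, 0, -58], -1],
    [[0, 0, 0], [-87, 0, -87], -1],
    [[0, 0, 0], [-116, 0, -116], -1],
    [[0, 0, 0], [-145, 0, -145], -1],
  ],
)

```text
time: 1.88
eef_pos: [470.2, -256.5, 231.8]
orientation: [0.001, 2.22, -2.222]
contact_force: [0.0, -0.4, 0.2]
opening: 85.3
```

>>> move_arm(
  rows=[
    [[0, 0, 0], [-29, 10, -29], -1],
    [[0, 0, 0], [-58, 20, -58], -1],
    [[0, 0, 0], [-87, 40, -87], -1],
    [[0, 0, 0], [-115, 60, -119], -1],
    [[0, 0, 0], [-115, 60, -119], -1],
  ],
)

```text
time: 2.3
eef_pos: [585.1, -134.2, 168.1]
orientation: [-0.007, 2.224, -2.217]
contact_force: [-0.4, 0.4, -0.5]
opening: 85.7
```

```bash
cat >> h.py <<'E'
np.set_printoptions(suppress=True,precision=2,linewidth=160)
def snap(n,f):
    c=cam(n); cv2.imwrite("pics/"+f+".png",c["image"][:,:,::-1]); return c
E
python3 - <<'E'
from h import *
p,r,s=pose();print(p,R.from_matrix(r).as_rotvec(),s["opening"],s["contact_force"],s["joint_pos"])
c=snap("wrist","w1")
for o in ["deep_basket","loading_stand"]:
    for d in spotter.find_in(o,"wrist"): print(o,d)
E
```

```text
[ 585.15 -134.25  168.05] [-0.01  2.22 -2.22] 85.69117206297294 [-0.39  0.44 -0.53] [-0.36  0.22  1.65  0.    1.28  1.21]
deep_basket {'bbox': [299.7, 158.8, 363.5, 220.5], 'p': 0.94}
deep_basket {'bbox': [337.3, 36.2, 403.6, 109.3], 'p': 0.68}
loading_stand {'bbox': [126.5, 121.2, 211.1, 201.4], 'p': 0.81}
loading_stand {'bbox': [72.3, 299.0, 124.9, 319.6], 'p': 0.39}
```

View pics/w1.png

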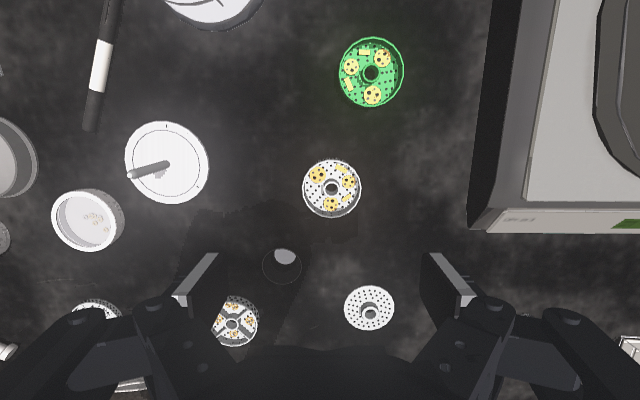

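```bash
cat >> h.py <<'E'
from scipy.optimize import least_squares
def circ(P,ctr,h,rad,tol=2.5,it=3):
    """fit outer circle radius rad to points with |z-h|<tol near ctr"""
    Q=P.reshape(-1,3);Q=Q[np.isfinite(Q[:,2])];c=np.array(ctr,float)
    Q=Q[abs(Q[:,2]-h)<tol][:,:2]
    for b in [7,4,3]:
        d=np.hypot(*(Q-c).T); W=Q[abs(d-rad)<b]
        if len(W)<10: return c,len(W),None
        f=least_squares(lambda x:np.hypot(*(W-x).T)-rad,c,loss="soft_l1"); c=f.x
    return c,len(W),np.sqrt(np.mean(f.fun**2))
E
python3 - <<'E'
from h import *
c=cam("wrist");P=cloud(c);Q=P.reshape(-1,3);Q=Q[np.isfinite(Q[:,2])]
m=Q[np.hypot(Q[:,0]-585,Q[:,1]+137)<35];print(np.percentile(m[:,2],[1,10,50,90,99]))
print("deep",circ(P,(585,-137),17.5,27.2))
print("deep tube",circ(P,(585,-137),17.5,7))
print("greenB",circ(P,(687,-171),17.5,27.2))
near=Q[np.hypot(Q[:,0]-605,Q[:,1]-17)<60]
rod=near[(near[:,2]>15)&(near[:,2]<75)];print("rod",len(rod),rod[:,2].max())
for a in range(15,70,10):
    w=rod[abs(rod[:,2]-a)<5]; print(a,len(w),w.mean(0) if len(w) else "")
f=near[abs(near[:,2]-6)<2.5][:,:2]; 
hull=cv2.convexHull(f.astype(np.float32));print("foot",cv2.minEnclosingCircle(hull))
E
```

```text
[ -1.04   1.55 254.18 264.83 267.88]
deep (array([ 584.86, -141.13]), 353, np.float64(0.6100175814840956))
deep tube (array([ 584.93, -141.28]), 108, np.float64(0.6635745674014951))
greenB (array([ 686.19, -173.71]), 464, np.float64(0.6259485949122884))
rod 360 66.67889450015062
15 26 [606.67  13.16  17.4 ]
25 53 [607.2   13.36  25.21]
35 56 [606.74  13.16  35.06]
45 66 [606.99  13.18  44.87]
55 74 [607.09  13.38  55.21]
65 85 [606.66  14.57  63.36]
foot ((606.5751953125, 16.15141487121582), 40.240081787109375)
```

```bash
python3 - <<'E'
from h import *
p,r,s=pose();c=cam("wrist");P=cloud(c);T=(P.reshape(-1,3)-p)@r;T=T.reshape(400,640,3)
for sl in [(slice(250,320),slice(170,225)),(slice(250,320),slice(420,480))]:
    t=T[sl].reshape(-1,3);t=t[np.isfinite(t[:,1])&(t[:,1]<60)]
    print(len(t)); i=np.argsort(-t[:,1])[:400:40];print(t[i]); print(t[:,2].min(),t[:,2].max())
E
```

```text
3004
[[ -6.7  -14.15 -43.03]
 [  2.39 -16.86 -42.97]
 [  4.18 -17.95 -42.8 ]
 [-10.64 -18.69 -43.03]
 [  5.14 -19.59 -42.39]
 [ -6.94 -20.41 -53.57]
 [  7.13 -21.04 -42.96]
 [ -0.25 -21.64 -42.58]
 [-10.45 -22.13 -48.47]
 [-10.34 -22.83 -47.43]]
-56.48602608947918 -30.799991647262956
3188
[[  0.87 -11.58  43.19]
 [  0.8  -14.5   42.78]
 [ -8.29 -15.61  43.  ]
 [ -0.9  -16.82  42.82]
 [  3.89 -17.66  42.53]
 [-10.42 -18.27  44.95]
 [ -0.68 -19.07  42.59]
 [-11.15 -19.86  43.54]
 [ -4.19 -20.45  42.71]
 [ -0.8  -21.    42.41]]
31.182048509149908 56.52100068420864
```

>>> move_arm(
  rows=[
    [[0, 0, 0], [0, 33, 7], -1],
    [[0, 0, 0], [0, 66, 7], -1],
    [[0, 0, 0], [0, 98, 7], -1],
    [[0, 0, 0], [0, 98, 7], -1],
  ],
)

```text
time: 2.88
eef_pos: [578.9, -146.3, 67.5]
orientation: [0.008, -2.219, 2.212]
contact_force: [-0.9, 1.0, -1.5]
opening: 85.3
```

```bash
python3 - <<'E'
from h import *
p,r,s=pose();print(p,R.from_matrix(r).as_rotvec())
c=snap("wrist","w2");P=cloud(c)
print("deep",circ(P,(585,-141),17.5,27.2),circ(P,(585,-141),17.5,7))
E
```

```text
[ 578.87 -146.33   67.54] [ 0.01 -2.22  2.21]
deep (array([ 585.04, -141.13]), 830, np.float64(0.6556795527082725)) (array([ 585.08, -141.17]), 238, np.float64(0.6329524327045621))
```

View pics/w2.png

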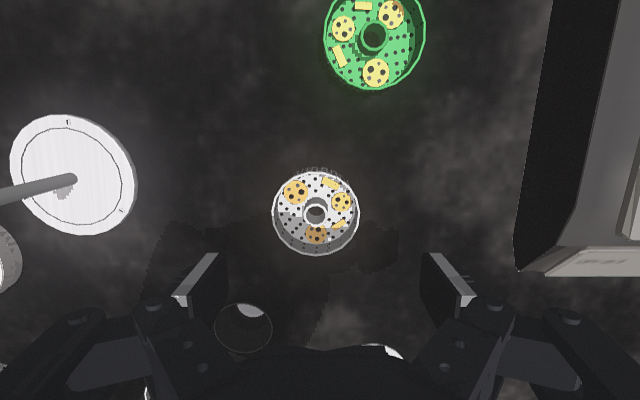

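```bash
python3 - <<'E'
from h import *
Rt=np.column_stack([[-1,0,0],[0,0,-1],[0,-1,0]])
for i in range(3):
    p,r,s=pose();print(s["time"],p,np.degrees(R.from_matrix(r.T@Rt).as_rotvec()),r.T@(np.array([585,-141.1,0])-p), s["qd"]);eyes.camera("wrist")
E
```

```text
2.9333 [ 580.63 -146.68   70.69] [ 0.13 -0.13  0.37] [-4.81 70.67 -5.43] [ 0.01 -0.05 -0.07  0.    0.02  0.  ]
2.9833 [ 582.98 -147.26   73.56] [ 0.03 -0.1   0.09] [-2.13 73.56 -6.13] [ 0.01 -0.04 -0.05  0.   -0.    0.  ]
3.0333 [ 584.66 -147.61   75.42] [-0.05 -0.08 -0.12] [-0.18 75.41 -6.59] [ 0.01 -0.02 -0.03  0.   -0.01  0.  ]
```

```bash
python3 - <<'E'
from h import *
Rt=np.column_stack([[-1,0,0],[0,0,-1],[0,-1,0]])
for i in range(8):
    c=cam("wrist");p,r,s=pose();print(s["time"],p,np.degrees(R.from_matrix(r.T@Rt).as_rotvec()))
c=cam("wrist");P=cloud(c)
print("deep",circ(P,(585,-141),17.5,27.2),circ(P,(585,-141),17.5,7))
E
```

```text
3.1333 [ 586.   -147.56   76.75] [-0.11 -0.05 -0.28]
3.1833 [ 586.01 -147.32   76.64] [-0.11 -0.03 -0.28]
3.2333 [ 585.8  -147.04   76.25] [-0.1  -0.01 -0.25]
3.2833 [ 585.46 -146.8    75.73] [-0.08 -0.   -0.21]
3.3333 [ 585.12 -146.58   75.21] [-0.06  0.   -0.16]
3.3833 [ 584.84 -146.39   74.72] [-0.05  0.01 -0.12]
3.4333 [ 584.53 -146.26   74.27] [-0.03  0.01 -0.08]
3.4833 [ 584.37 -146.12   73.95] [-0.02  0.02 -0.05]
deep (array([ 585.1 , -141.09]), 778, np.float64(0.6417686257986808)) (array([ 585.12, -141.11]), 224, np.float64(0.6343913402406726))
```

>>> move_arm(
  rows=[
    [[0, 0, 0], [0, 18, -4.5], -1],
    [[0, 0, 0], [-0.5, 36, -4.5], -1],
    [[0, 0, 0], [-0.5, 52, -4.5], -1],
    [[0, 0, 0], [-0.5, 60, -4.5], -1],
    [[0, 0, 0], [-0.5, 64, -4.5], -1],
  ],
)

```text
time: 3.95
eef_pos: [583.3, -141.1, 7.6]
orientation: [0.003, -2.221, 2.219]
contact_force: [-0.3, 0.3, -0.2]
opening: 85.3
```

>>> move_arm(
  rows=[
    [[0, 0, 0], [0, 3, 0], -1],
    [[0, 0, 0], [0, 5, 0], -1],
    [[0, 0, 0], [0, 5, 0], -1],
    [[0, 0, 0], [0, 5, 0], -1],
    [[0, 0, 0], [0, 5, 0], -1],
  ],
)

```text
time: 4.37
eef_pos: [585.1, -141.9, 5.1]
orientation: [0.001, 2.22, -2.221]
contact_force: [0.2, 0.3, 0.4]
opening: 85.3
```

```bash
python3 - <<'E'
from h import *
for i in range(6):
    c=cam("wrist");
    if i%2:p,r,s=pose();print(s["time"],p,s["contact_force"])
P=cloud(snap("wrist","w3"))
print("deep",circ(P,(585,-141),17.5,27.2),circ(P,(585,-141),17.5,7))
E
```

```text
4.4667 [ 584.98 -141.81    4.97] [ 1.37 -0.04  0.04]
4.5667 [ 584.79 -141.76    4.71] [ 0.73 -0.18 -0.22]
4.6667 [ 584.59 -141.66    4.48] [ 0.51 -0.58 -0.21]
deep (array([ 585.22, -141.05]), 1827, np.float64(0.6785756007502967)) (array([ 585.26, -141.05]), 494, np.float64(0.6273441874653229))
```

View pics/w3.png

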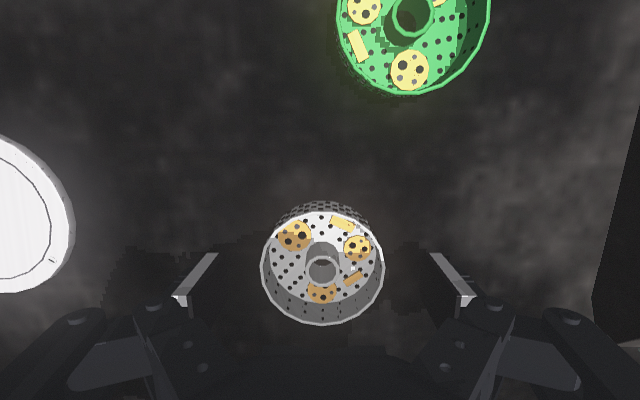

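The view shows the steel deep basket centred between the fingers at (322,268). I'll go down another 4 mm, then close.

>>> move_arm(
  rows=[
    [[0, 0, 0], [-0.5, 2, 0], -1],
    [[0, 0, 0], [-0.5, 4, 0], -1],
    [[0, 0, 0], [-0.5, 4, 0], -0.5],
    [[0, 0, 0], [-0.5, 4, 0], 0],
    [[0, 0, 0], [-0.5, 4, 0], 1],
  ],
)

```text
time: 5.13
eef_pos: [585.3, -141.7, 0.8]
orientation: [0.0, 2.221, -2.221]
contact_force: [2.1, -0.3, 0.3]
opening: 53.4
```

>>> move_arm(
  rows=[
    [[0, 0, 0], [0, 0, 0], 1],
    [[0, 0, 0], [0, 0, 0], 1],
    [[0, 0, 0], [0, 0, 0], 1],
    [[0, 0, 0], [0, 0, 0], 1],
    [[0, 0, 0], [0, 0, 0], 1],
  ],
)

```text
time: 5.55
eef_pos: [585.5, -141.8, 0.8]
orientation: [0.001, 2.22, -2.221]
contact_force: [0.2, -0.1, 5.5]
opening: 54.0
```

>>> move_arm(
  rows=[
    [[0, 0, 0], [0, -8, 0], 1],
    [[0, 0, 0], [0, -25, 0], 1],
    [[0, 0, 0], [0, -50, 0], 1],
    [[0, 0, 0], [0, -80, 0], 1],
    [[0, 0, 0], [0, -110, 0], 1],
  ],
)

```text
time: 5.97
eef_pos: [583.6, -141.1, 110.4]
orientation: [0.003, -2.221, 2.219]
contact_force: [1.2, 0.4, -0.2]
opening: 53.7
```

>>> move_arm(
  rows=[
    [[0, 0, 0], [-4, 0, -25], 1],
    [[0, 0, 0], [-8, 0, -60], 1],
    [[0, 0, 0], [-14, 0, -95], 1],
    [[0, 0, 0], [-20, 0, -130], 1],
    [[0, 0, 0], [-21, 0, -150], 1],
  ],
)

```text
time: 6.38
eef_pos: [605.8, 11.8, 110.3]
orientation: [-0.002, 2.222, -2.22]
contact_force: [-0.3, -0.8, -0.6]
opening: 53.5
```

```bash
cat > look.py <<'E'
from h import *
import sys
# usage: look name h  : settle, then compare held basket centre with rod
n,hb=sys.argv[1],float(sys.argv[2])
lastp=None
for i in range(14):
    cam("wrist");p,r,s=pose()
    if lastp is not None and np.abs(p-lastp).max()<0.1: break
    lastp=p
print(s["time"],p,s["opening"],s["contact_force"])
c=snap("wrist",n);P=cloud(c);p,r,s=pose()
T=((P.reshape(-1,3)-p)@r); 
t=T[np.isfinite(T[:,1])]; t=t[(np.hypot(t[:,0],t[:,2])<32)&(t[:,1]<12)&(t[:,1]>-45)]
print("held depth pct (tool y)",np.percentile(t[:,1],[1,5,25,50]) if len(t) else None)
Q=P.reshape(-1,3);Q=Q[np.isfinite(Q[:,2])]
near=Q[(np.hypot(Q[:,0]-606.5,Q[:,1]-16)<60)&(Q[:,2]<72)]
f=near[abs(near[:,2]-6)<2.5]; print("foot",len(f),circ(P,(606.5,16),6,39.5,2.5)if len(f) else "")
for a in range(45,70,5):
    w=near[(abs(near[:,2]-a)<2.5)&(np.hypot(near[:,0]-606.5,near[:,1]-16)<12)]; print(a,len(w),w.mean(0) if len(w) else "")
for hh in ([float(a) for a in sys.argv[3:]] or []):
    pass
E
python3 look.py w4 18
```

```text
6.7833 [605.82   7.03 110.19] 53.57812396315874 [-0.59 -0.37 -0.27]
held depth pct (tool y) [-41.3  -37.95 -16.13  -5.59]
foot 4796 (array([602.31,  15.31]), 1137, np.float64(1.7020854905885157))
45 0 
50 0 
55 0 
60 0 
65 0
```

View pics/w4.png

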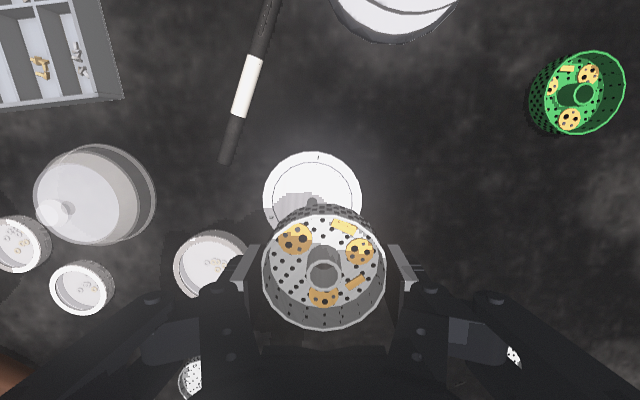

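```bash
cat >> h.py <<'E'
def held(P,p,r,y,rad,guess=(0,0),tol=2):
    T=((P.reshape(-1,3)-p)@r)[:,[0,2,1]].copy(); return circ(T,guess,y,rad,tol)
E
python3 - <<'E'
from h import *
p,r,s=pose();print(p);c=cam("wrist");P=cloud(c)
print(held(P,p,r,-17.2,27.2),held(P,p,r,-17.2,7))
# foot: boundary pixels
Q=P.reshape(-1,3);m=(abs(P[...,2]-6)<3)&(np.hypot(P[...,0]-606.5,P[...,1]-16)<50)
m=m.astype(np.uint8);cnt=max(cv2.findContours(m,0,1)[0],key=cv2.contourArea)[:,0]
pts=np.array([onplane(c,q,6)[:2] for q in cnt]);ctr=np.array([606.5,16.])
for b in [6,3,2]:
    d=np.hypot(*(pts-ctr).T);w=pts[abs(d-39.7)<b]; f=least_squares(lambda x:np.hypot(*(w-x[:2]).T)-39.7,ctr);ctr=f.x
    print(len(w),ctr,np.std(f.fun))
E
```

```text
[605.89   7.1  110.22]
(array([-0.32,  0.04]), 1710, np.float64(0.7528334872921054)) (array([-0.33,  0.07]), 466, np.float64(0.6496670238075294))
194 [606.32  16.02] 0.8497043722318843
188 [606.18  15.99] 0.48038930403654384
185 [606.13  16.01] 0.40696974836681543
```

>>> move_arm(
  rows=[
    [[0, 0, 0], [0, 0, -4], 1],
    [[0, 0, 0], [0, 5, -9], 1],
    [[0, 0, 0], [0, 15, -9], 1],
    [[0, 0, 0], [0, 22, -9], 1],
    [[0, 0, 0], [0, 26, -9], 1],
  ],
)

```text
time: 7.3
eef_pos: [604.7, 17.6, 82.1]
orientation: [0.004, -2.22, 2.22]
contact_force: [-0.2, 0.1, -0.4]
opening: 53.6
```

```bash
cat > settle.py <<'E'
from h import *
import sys
lastp=None
for i in range(14):
    c=cam("wrist");p,r,s=pose()
    if lastp is not None and np.abs(p-lastp).max()<0.08: break
    lastp=p
print(s["time"],p,"f",s["contact_force"],"open",s["opening"])
if len(sys.argv)>1: snap("wrist",sys.argv[1])
E
python3 settle.py w5
```

```text
7.7 [606.36  17.31  84.77] f [ 0.37  0.03 -0.68] open 53.25832796402782
```

View pics/w5.png

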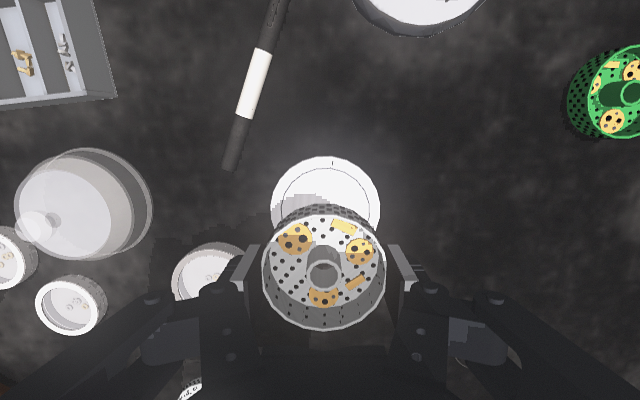

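>>> move_arm(
  rows=[
    [[0, 0, 0], [0.4, 0, 1.4], 1],
    [[0, 0, 0], [0.4, 6, 1.4], 1],
    [[0, 0, 0], [0.4, 13, 1.4], 1],
    [[0, 0, 0], [0.4, 20, 1.4], 1],
    [[0, 0, 0], [0.4, 25, 1.4], 1],
  ],
)

```text
time: 8.17
eef_pos: [604.8, 16.0, 57.7]
orientation: [0.002, -2.221, 2.22]
contact_force: [0.2, 0.6, -0.9]
opening: 53.5
```

```bash
python3 settle.py w6
```

```text
8.5667 [605.95  15.94  59.73] f [ 0.78 -0.32 -0.85] open 53.5045813356903
```

View pics/w6.png

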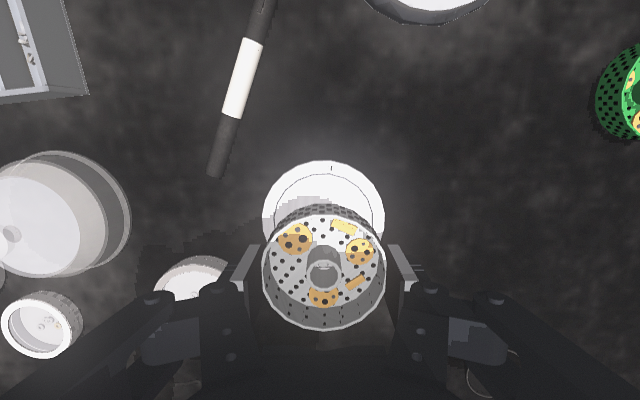

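The rod tip now shows inside the tube bore at (323,270), and the forces are near zero. I'll lower the basket the rest of the way.

>>> move_arm(
  rows=[
    [[0, 0, 0], [0, 8, 0], 1],
    [[0, 0, 0], [0, 18, 0], 1],
    [[0, 0, 0], [0, 28, 0], 1],
    [[0, 0, 0], [0, 38, 0], 1],
    [[0, 0, 0], [0, 44, 0], 1],
  ],
)

```text
time: 9.03
eef_pos: [604.1, 16.1, 12.8]
orientation: [0.003, -2.22, 2.22]
contact_force: [-0.6, 0.2, 0.0]
opening: 53.4
```

>>> move_arm(
  rows=[
    [[0, 0, 0], [0, 3, 0], 1],
    [[0, 0, 0], [0, 6, 0], 1],
    [[0, 0, 0], [0, 8, 0], 1],
    [[0, 0, 0], [0, 9, 0], 1],
    [[0, 0, 0], [0, 9, 0], 1],
  ],
)

```text
time: 9.45
eef_pos: [606.0, 15.9, 6.9]
orientation: [0.001, 2.221, -2.221]
contact_force: [0.0, -0.3, -1.3]
opening: 53.5
```

```bash
python3 settle.py w7
```

```text
9.55 [606.09  15.97   6.85] f [-1.41  0.22  1.04] open 53.61936126524618
```

>>> move_arm(
  rows=[
    [[0, 0, 0], [0, 0, 0], -0.2],
    [[0, 0, 0], [0, 0, 0], -1],
    [[0, 0, 0], [0, 0, 0], -1],
    [[0, 0, 0], [0, 0, 0], -1],
    [[0, 0, 0], [0, 0, 0], -1],
  ],
)

```text
time: 10.02
eef_pos: [605.6, 16.0, 6.2]
orientation: [0.0, -2.221, 2.221]
contact_force: [-0.1, -0.4, 0.5]
opening: 85.0
```

>>> move_arm(
  rows=[
    [[0, 0, 0], [0, -8, 0], -1],
    [[0, 0, 0], [0, -30, 0], -1],
    [[0, 0, 0], [0, -60, 0], -1],
    [[0, 0, 0], [0, -95, 0], -1],
    [[0, 0, 0], [0, -120, 0], -1],
  ],
)

```text
time: 10.43
eef_pos: [606.5, 15.9, 129.7]
orientation: [0.003, 2.22, -2.22]
contact_force: [1.9, 0.1, 1.1]
opening: 85.3
```

```bash
python3 - <<'E'
from h import *
for i in range(6): c=cam("wrist")
p,r,s=pose();c=snap("wrist","w8");P=cloud(c);print(p,s["opening"])
print("deep on stand",circ(P,(606.2,16),24,27.2),circ(P,(606.2,16),24,7))
print("div",circ(P,(436,-33),12,27.2))
E
```

```text
[604.64  16.07 125.2 ] 85.75151587132096
deep on stand (array([606.17,  15.81]), 496, np.float64(0.6295926734051628)) (array([605.66,  15.76]), 125, np.float64(1.0180790843902656))
div (array([434.53, -34.17]), 65, np.float64(0.824492744063357))
```

View pics/w8.png

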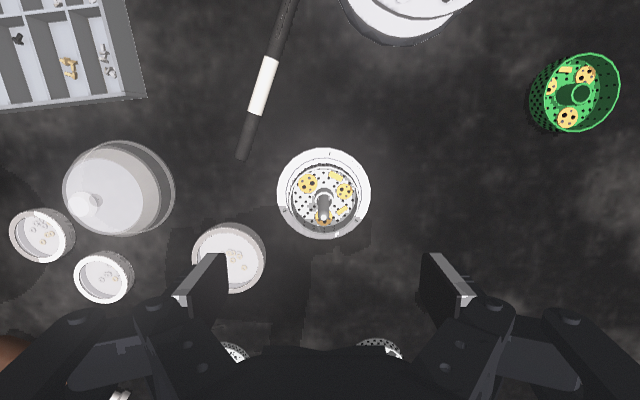

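>>> move_arm(
  rows=[
    [[0, 0, 0], [20, 0, 6], -1],
    [[0, 0, 0], [58, 0, 17], -1],
    [[0, 0, 0], [96, 0, 28], -1],
    [[0, 0, 0], [134, 0, 39], -1],
    [[0, 0, 0], [160, 0, 48], -1],
  ],
)

```text
time: 11.2
eef_pos: [441.3, -31.8, 123.8]
orientation: [0.006, -2.22, 2.218]
contact_force: [-0.2, -0.7, 0.3]
opening: 85.7
```

>>> move_arm(
  rows=[
    [[0, 0, 0], [7, 6, 2], -1],
    [[0, 0, 0], [11, 16, 2], -1],
    [[0, 0, 0], [11, 26, 2], -1],
    [[0, 0, 0], [11, 40, 2], -1],
    [[0, 0, 0], [11, 50, 2], -1],
  ],
)

```text
time: 11.62
eef_pos: [434.8, -33.6, 74.3]
orientation: [0.002, -2.222, 2.22]
contact_force: [-0.7, -0.1, -0.3]
opening: 85.2
```

```bash
python3 - <<'E'
from h import *
for i in range(8): c=cam("wrist")
p,r,s=pose();c=snap("wrist","w9");P=cloud(c);print(s["time"],p,s["opening"])
print("div",circ(P,(434.5,-34),12,27.2),circ(P,(434.5,-34),12,7))
E
```

```text
12.0167 [435.34 -34.11  76.9 ] 85.53568011331433
div (array([434.21, -34.92]), 684, np.float64(0.7467257986305358)) (array([434.26, -34.91]), 218, np.float64(0.9499803461701222))
```

View pics/w9.png

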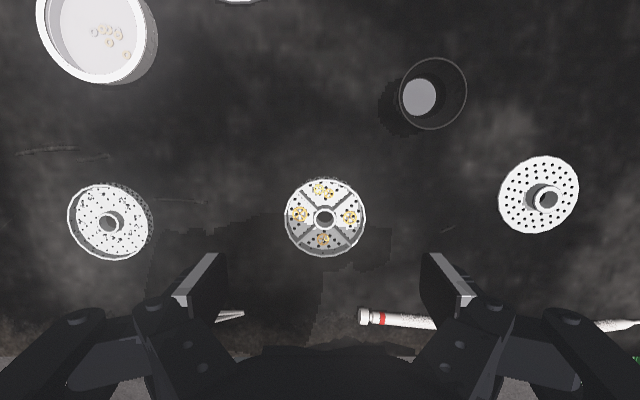

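```bash
python3 - <<'E'
from h import *
P=cloud(cam("wrist"))
for u,v in [(362,312),(380,318),(430,320),(235,315)]: print(u,v,P[v,u])
E
```

```text
362 312 [361.15 -62.85  10.1 ]
380 318 [356.35 -76.35  10.56]
430 320 [ 352.45 -114.93    7.49]
235 315 [355.76  32.88   5.89]
```

>>> move_arm(
  rows=[
    [[0, 0, 0], [1, 18, 0.8], -1],
    [[0, 0, 0], [1, 38, 0.8], -1],
    [[0, 0, 0], [1, 56, 0.8], -1],
    [[0, 0, 0], [1, 66, 0.8], -1],
    [[0, 0, 0], [1, 71, 0.8], -1],
  ],
)

```text
time: 12.53
eef_pos: [432.6, -34.6, 4.1]
orientation: [0.002, -2.221, 2.22]
contact_force: [-0.6, -0.0, 0.8]
opening: 85.2
```

>>> move_arm(
  rows=[
    [[0, 0, 0], [0, 3, 0], -1],
    [[0, 0, 0], [0, 5, 0], -1],
    [[0, 0, 0], [0, 6.5, 0], -1],
    [[0, 0, 0], [0, 6.5, 0], -1],
    [[0, 0, 0], [0, 6.5, 0], -1],
  ],
)

```text
time: 12.95
eef_pos: [434.2, -35.0, -0.6]
orientation: [0.001, 2.221, -2.221]
contact_force: [0.1, -0.2, 0.8]
opening: 85.3
```

```bash
python3 settle.py; python3 - <<'E'
from h import *
p,r,s=pose();c=snap("wrist","w10");P=cloud(c);print(p)
print("div",circ(P,(434.5,-34),12,27.2),circ(P,(434.5,-34),12,7))
E
```

```text
13.25 [433.77 -34.86  -1.01] f [ 0.13  0.01 -0.15] open 85.47693338796091
[433.77 -34.86  -1.01]
div (array([434.4 , -34.83]), 1710, np.float64(0.7733051958634117)) (array([434.52, -34.86]), 536, np.float64(0.9714982790165338))
```

>>> move_arm(
  rows=[
    [[0, 0, 0], [-0.6, 0, 0], -0.5],
    [[0, 0, 0], [-0.6, 0, 0], 0],
    [[0, 0, 0], [-0.6, 0, 0], 1],
    [[0, 0, 0], [-0.6, 0, 0], 1],
    [[0, 0, 0], [-0.6, 0, 0], 1],
  ],
)

```text
time: 13.72
eef_pos: [434.4, -34.8, -0.3]
orientation: [0.0, -2.221, 2.221]
contact_force: [-3.9, 0.9, 10.4]
opening: 53.1
```

>>> move_arm(
  rows=[
    [[0, 0, 0], [0, 0, 0], 1],
    [[0, 0, 0], [0, 0, 0], 1],
    [[0, 0, 0], [0, -6, 0], 1],
    [[0, 0, 0], [0, -20, 0], 1],
    [[0, 0, 0], [0, -40, 0], 1],
  ],
)

```text
time: 14.13
eef_pos: [432.5, -34.4, 37.9]
orientation: [0.004, -2.221, 2.218]
contact_force: [-0.2, 0.7, -0.3]
opening: 53.2
```

```bash
python3 settle.py w11
```

```text
14.5333 [433.3  -34.62  37.81] f [0.39 0.07 0.38] open 53.07838784431464
```

View pics/w11.png

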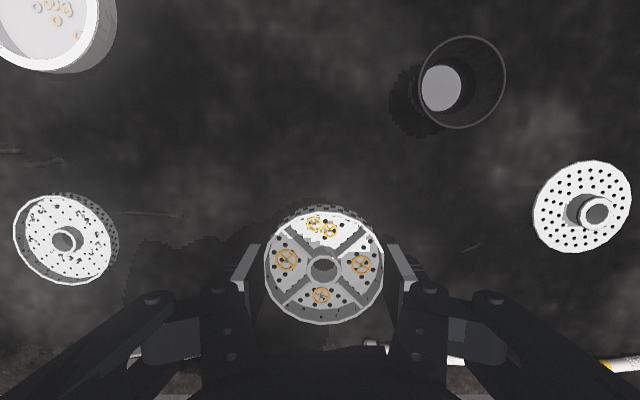

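```bash
python3 - <<'E'
from h import *
p,r,s=pose();c=cam("wrist");P=cloud(c);T=((P.reshape(-1,3)-p)@r).reshape(400,640,3)
for sl in [(slice(235,300),slice(225,262)),(slice(235,300),slice(386,425))]:
    t=T[sl].reshape(-1,3);t=t[np.isfinite(t[:,1])&(t[:,1]<15)&(abs(t[:,2])>27.5)]
    print(len(t),np.sort(t[:,1])[-60::8])
for y in (-13,-12,-11,-10): print(y,held(P,p,r,y,27.2),held(P,p,r,y,7))
t=T.reshape(-1,3);t=t[np.isfinite(t[:,1])];t=t[(abs(np.hypot(t[:,0],t[:,2])-27)<1.5)&(t[:,1]<5)&(t[:,1]>-30)&(t[:,0]<-5)];print(np.percentile(t[:,1],[2,10,50,90]))
E
```

```text
1136 [-11.47 -11.1  -10.64 -10.1   -9.23  -8.43  -7.47  -6.4 ]
1199 [-11.24 -10.85 -10.51 -10.14  -9.53  -8.63  -7.49  -6.77]
-13 (array([-0.03,  0.05]), 1291, np.float64(0.8331469953966711)) (array([-0.07,  0.04]), 383, np.float64(0.919444049334905))
-12 (array([-0.09,  0.03]), 1634, np.float64(0.8541302065445106)) (array([-0.15,  0.03]), 501, np.float64(0.9847132907761583))
-11 (array([-0.2 ,  0.04]), 1857, np.float64(0.8396196668020094)) (array([-0.29,  0.01]), 562, np.float64(0.975544369415422))
-10 (array([-0.34,  0.07]), 1795, np.float64(0.8551950896126718)) (array([-0.41,  0.06]), 531, np.float64(1.0129344396053046))
[-27.71 -18.03 -10.91  -3.15]
```

>>> move_arm(
  rows=[
    [[0, 0, 0], [0, -20, 0], 1],
    [[0, 0, 0], [-6, -50, -2], 1],
    [[0, 0, 0], [-28, -75, -8], 1],
    [[0, 0, 0], [-60, -80, -18], 1],
    [[0, 0, 0], [-98, -80, -29], 1],
  ],
)

```text
time: 15.05
eef_pos: [534.4, -5.9, 121.4]
orientation: [0.006, 2.219, -2.221]
contact_force: [0.2, 0.1, -0.3]
opening: 53.3
```

>>> move_arm(
  rows=[
    [[0, 0, 0], [-35, 0, -10], 1],
    [[0, 0, 0], [-58, 0, -17], 1],
    [[0, 0, 0], [-70, 0, -20], 1],
    [[0, 0, 0], [-75, 0, -21.5], 1],
    [[0, 0, 0], [-75, 0, -21.5], 1],
  ],
)

```text
time: 15.47
eef_pos: [607.4, 16.0, 117.8]
orientation: [0.002, -2.221, 2.221]
contact_force: [0.3, 0.8, -0.5]
opening: 53.2
```

```bash
python3 settle.py w12; python3 - <<'E'
from h import *
p,r,s=pose();c=cam("wrist");P=cloud(c);h,n,e=held(P,p,r,-12,27.2);print(h)
w=p+r@np.array([h[0],0,h[1]]);print("held ctr",w); print("need tool",r.T@(np.array([606.2,15.9,w[2]])-w))
E
```

```text
16.0167 [607.12  15.52 119.04] f [ 0.21 -0.5  -0.24] open 53.23023249823686
[-0.11  0.06]
held ctr [607.24  15.5  118.97]
need tool [ 1.04 -0.   -0.4 ]
```

>>> move_arm(
  rows=[
    [[0, 0, 0], [1, 6, -0.4], 1],
    [[0, 0, 0], [1, 16, -0.4], 1],
    [[0, 0, 0], [1, 28, -0.4], 1],
    [[0, 0, 0], [1, 38, -0.4], 1],
    [[0, 0, 0], [1, 45, -0.4], 1],
  ],
)

```text
time: 16.53
eef_pos: [604.8, 16.2, 71.1]
orientation: [0.004, -2.22, 2.219]
contact_force: [-1.0, -0.1, 0.3]
opening: 53.4
```

```bash
python3 settle.py w13
```

```text
16.9333 [606.83  16.04  74.59] f [-0.56  0.18  0.  ] open 53.04378673001888
```

View pics/w13.png

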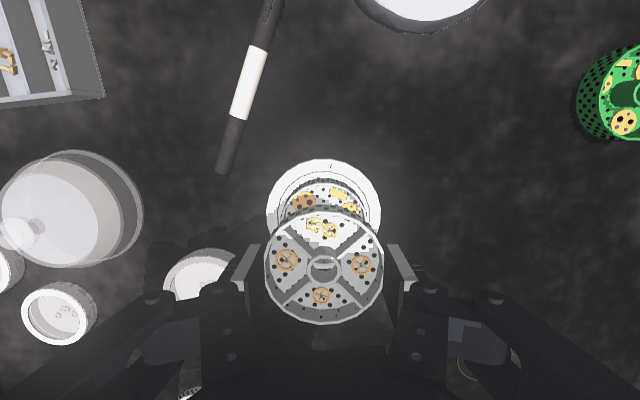

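>>> move_arm(
  rows=[
    [[0, 0, 0], [0.5, 8, 0], 1],
    [[0, 0, 0], [0.5, 17, 0], 1],
    [[0, 0, 0], [0.5, 26, 0], 1],
    [[0, 0, 0], [0.5, 34, 0], 1],
    [[0, 0, 0], [0.5, 41, 0], 1],
  ],
)

```text
time: 17.4
eef_pos: [604.8, 16.2, 31.0]
orientation: [0.002, -2.221, 2.22]
contact_force: [-0.2, 0.2, -0.0]
opening: 52.8
```

>>> move_arm(
  rows=[
    [[0, 0, 0], [0, 4, 0], 1],
    [[0, 0, 0], [0, 6, 0], 1],
    [[0, 0, 0], [0, 8, 0], 1],
    [[0, 0, 0], [0, 9, 0], 1],
    [[0, 0, 0], [0, 9, 0], 1],
  ],
)

```text
time: 17.82
eef_pos: [606.0, 16.1, 24.1]
orientation: [0.0, 2.221, -2.221]
contact_force: [0.3, 0.5, -0.4]
opening: 53.1
```

```bash
python3 settle.py w14
```

```text
17.9167 [606.1   16.06  24.2 ] f [ 0.39  0.54 -0.61] open 53.00510797072471
```

>>> move_arm(
  rows=[
    [[0, 0, 0], [0, 0.7, 0], 1],
    [[0, 0, 0], [0, 0.7, 0], -0.2],
    [[0, 0, 0], [0, 0.7, 0], -1],
    [[0, 0, 0], [0, 0.7, 0], -1],
    [[0, 0, 0], [0, 0.7, 0], -1],
  ],
)

```text
time: 18.38
eef_pos: [605.6, 16.1, 22.9]
orientation: [0.0, -2.221, 2.221]
contact_force: [-0.1, -0.6, -0.6]
opening: 85.2
```

>>> move_arm(
  rows=[
    [[0, 0, 0], [0, 0, 0], -1],
    [[0, 0, 0], [0, -12, 0], -1],
    [[0, 0, 0], [0, -40, 0], -1],
    [[0, 0, 0], [0, -70, 0], -1],
    [[0, 0, 0], [0, -95, 0], -1],
  ],
)

```text
time: 18.8
eef_pos: [605.9, 16.1, 120.5]
orientation: [0.001, 2.221, -2.221]
contact_force: [0.3, -0.3, 0.7]
opening: 85.5
```

```bash
python3 settle.py; python3 - <<'E'
from h import *
p,r,s=pose();c=snap("wrist","w15");P=cloud(c);print(p,s["opening"])
print("div on stand",circ(P,(606.2,16),36,27.2,1.5),circ(P,(606.2,16),36,7,1.5))
Q=P.reshape(-1,3);Q=Q[np.isfinite(Q[:,2])];d=np.hypot(Q[:,0]-606.2,Q[:,1]-16);w=Q[(abs(d-27)<1.5)&(Q[:,0]<600)];print(np.percentile(w[:,2],[50,90,97]))
print("shal",circ(P,(430,118),8,27.2))
E
```

```text
19.5 [605.48  16.08 117.62] f [ 0.69 -0.76  0.02] open 85.61619721591633
[605.48  16.08 117.62] 85.61619721591633
div on stand (array([605.93,  15.91]), 506, np.float64(0.7267072952720047)) (array([605.86,  15.79]), 142, np.float64(1.1443746105200554))
[31.96 35.83 36.37]
shal (array([431.3 , 116.99]), 27, np.float64(0.6749330332982746))
```

View pics/w15.png

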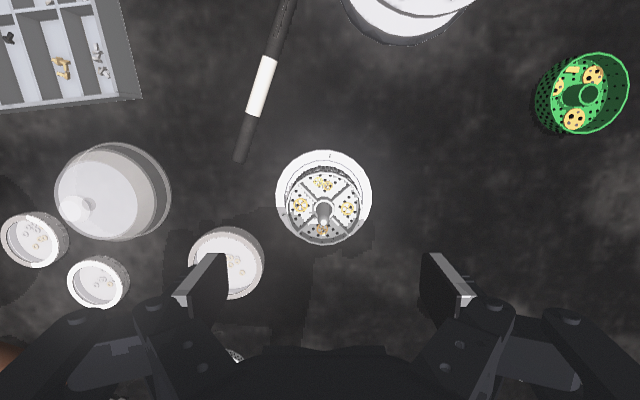

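>>> move_arm(
  rows=[
    [[0, 0, 0], [18, 0, -10], -1],
    [[0, 0, 0], [50, 0, -29], -1],
    [[0, 0, 0], [84, 0, -48], -1],
    [[0, 0, 0], [118, 0, -68], -1],
    [[0, 0, 0], [146, 0, -84], -1],
  ],
)

```text
time: 19.97
eef_pos: [457.3, 100.9, 117.6]
orientation: [0.001, -2.221, 2.22]
contact_force: [-0.0, 0.4, 0.9]
opening: 85.4
```

>>> move_arm(
  rows=[
    [[0, 0, 0], [18, 2, -10], -1],
    [[0, 0, 0], [27, 12, -15], -1],
    [[0, 0, 0], [29, 25, -17], -1],
    [[0, 0, 0], [29, 38, -17], -1],
    [[0, 0, 0], [29, 45, -17], -1],
  ],
)

```text
time: 20.38
eef_pos: [429.8, 117.3, 72.1]
orientation: [0.002, -2.221, 2.221]
contact_force: [0.2, 0.9, 0.4]
opening: 85.1
```

```bash
python3 settle.py; python3 - <<'E'
from h import *
p,r,s=pose();c=snap("wrist","w16");P=cloud(c);print(p,s["opening"])
h,n,e=circ(P,(430,118),8,27.2,2);print("shal",h,n,e,circ(P,h,8,7,2)); print("need tool",r.T@(np.array([*h,-3])-p))
E
```

```text
20.7333 [431.53 116.99  73.88] f [-0.94  0.   -0.25] open 85.26426070333518
[431.53 116.99  73.88] 85.26426070333518
shal [429.8  115.94] 635 0.6348049597388453 (array([429.95, 115.92]), 178, np.float64(0.6104860298283181))
need tool [ 1.84 76.88  1.06]
```

View pics/w16.png

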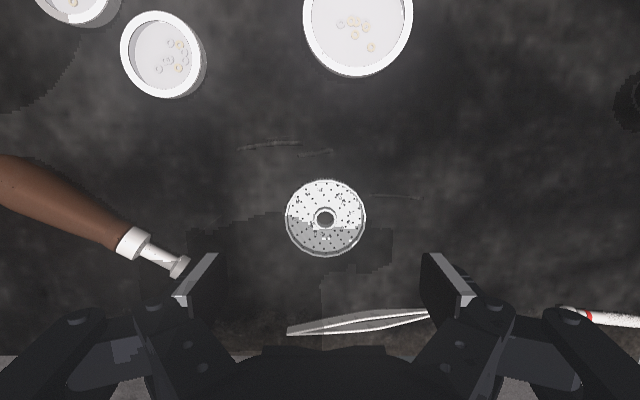

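```bash
python3 - <<'E'
from h import *
P=cloud(cam("wrist"))
for u,v in [(180,268),(172,262),(185,270),(150,250),(290,331),(425,312),(432,310)]: print(u,v,P[v,u])
E
```

```text
180 268 [397.2  215.27  14.9 ]
172 262 [400.85 221.1   13.14]
185 270 [438.16 172.63  98.29]
150 250 [409.63 235.14  12.83]
290 331 [340.74 142.24   6.66]
425 312 [357.17  41.46   6.77]
432 310 [423.79  74.01 104.34]
```

>>> move_arm(
  rows=[
    [[0, 0, 0], [1.8, 16, 1], -1],
    [[0, 0, 0], [1.8, 34, 1], -1],
    [[0, 0, 0], [1.8, 52, 1], -1],
    [[0, 0, 0], [1.8, 62, 1], -1],
    [[0, 0, 0], [1.8, 68, 1], -1],
  ],
)

```text
time: 21.25
eef_pos: [428.1, 115.9, 4.0]
orientation: [0.002, -2.22, 2.221]
contact_force: [-0.0, -0.7, -0.1]
opening: 85.8
```

>>> move_arm(
  rows=[
    [[0, 0, 0], [0, 3, 0], -1],
    [[0, 0, 0], [0, 6, 0], -1],
    [[0, 0, 0], [0, 8, 0], -1],
    [[0, 0, 0], [0, 8, 0], -1],
    [[0, 0, 0], [0, 8, 0], -1],
  ],
)

```text
time: 21.67
eef_pos: [429.4, 116.1, -2.4]
orientation: [0.001, 2.221, -2.221]
contact_force: [-0.5, -0.3, -0.3]
opening: 85.5
```

```bash
python3 settle.py; python3 - <<'E'
from h import *
p,r,s=pose();c=snap("wrist","w17");P=cloud(c);print(p,s["opening"])
h,n,e=circ(P,(430,116),8,27.2,2);print("shal",h,n,e,circ(P,h,8,7,2)); print("need tool",r.T@(np.array([*h,-3])-p))
E
```

```text
21.7667 [429.39 116.16  -2.38] f [ 0.38 -0.03 -0.56] open 85.53805245923924
[429.39 116.16  -2.38] 85.53805245923924
shal [430.04 116.03] 1499 0.6747116158013627 (array([430.11, 116.03]), 427, np.float64(0.6433688546225115))
need tool [-0.64  0.62  0.13]
```

>>> move_arm(
  rows=[
    [[0, 0, 0], [-0.7, 0.3, 0], -0.5],
    [[0, 0, 0], [-0.7, 0.3, 0], 0],
    [[0, 0, 0], [-0.7, 0.3, 0], 1],
    [[0, 0, 0], [-0.7, 0.3, 0], 1],
    [[0, 0, 0], [-0.7, 0.3, 0], 1],
  ],
)

```text
time: 22.23
eef_pos: [430.0, 116.1, -2.5]
orientation: [0.0, 2.221, -2.221]
contact_force: [-2.0, -0.4, 7.2]
opening: 52.8
```

>>> move_arm(
  rows=[
    [[0, 0, 0], [0, 0, 0], 1],
    [[0, 0, 0], [0, 0, 0], 1],
    [[0, 0, 0], [0, -6, 0], 1],
    [[0, 0, 0], [0, -20, 0], 1],
    [[0, 0, 0], [0, -40, 0], 1],
  ],
)

```text
time: 22.65
eef_pos: [427.8, 115.9, 35.9]
orientation: [0.004, -2.219, 2.22]
contact_force: [0.1, -0.2, -0.1]
opening: 52.3
```

```bash
python3 settle.py w18; python3 - <<'E'
from h import *
p,r,s=pose();c=cam("wrist");P=cloud(c)
print(held(P,p,r,-6.5,27.2,tol=3))
T=((P.reshape(-1,3)-p)@r);t=T[np.isfinite(T[:,1])];t=t[(abs(np.hypot(t[:,0],t[:,2])-27)<1)&(t[:,1]<5)&(t[:,1]>-14)&(abs(t[:,2])<18)]
for k in (-1,1): w=t[t[:,0]*k>10];print(k,len(w),np.percentile(w[:,1],[2,5,20,50]))
E
```

```text
23.05 [428.7  115.98  35.85] f [-0.49 -0.09 -0.2 ] open 52.69963144965805
(array([-1.09,  0.17]), 2152, np.float64(1.186314193758827))
-1 610 [-10.93 -10.71 -10.18  -9.2 ]
1 725 [-10.66 -10.42  -9.75  -7.66]
```

View pics/w18.png

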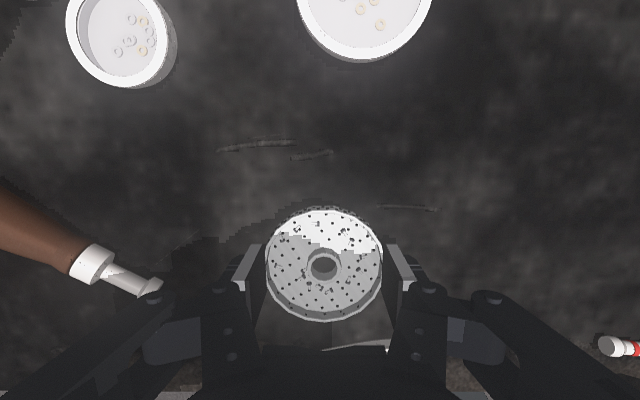

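>>> move_arm(
  rows=[
    [[0, 0, 0], [0, -20, 0], 1],
    [[0, 0, 0], [-6, -50, 3], 1],
    [[0, 0, 0], [-28, -75, 16], 1],
    [[0, 0, 0], [-60, -80, 34], 1],
    [[0, 0, 0], [-94, -80, 53], 1],
  ],
)

```text
time: 23.57
eef_pos: [526.1, 62.9, 119.5]
orientation: [0.003, 2.218, -2.218]
contact_force: [0.2, 1.4, 0.7]
opening: 52.6
```

>>> move_arm(
  rows=[
    [[0, 0, 0], [-33, 0, 18], 1],
    [[0, 0, 0], [-60, 0, 34], 1],
    [[0, 0, 0], [-76, 0, 43], 1],
    [[0, 0, 0], [-82, 0, 47], 1],
    [[0, 0, 0], [-83, 0, 47], 1],
  ],
)

```text
time: 23.98
eef_pos: [607.0, 15.1, 115.9]
orientation: [-0.0, -2.22, 2.22]
contact_force: [-0.5, 0.2, -0.5]
opening: 52.2
```

```bash
python3 settle.py w19; python3 - <<'E'
from h import *
p,r,s=pose();c=cam("wrist");P=cloud(c);h,n,e=held(P,p,r,-10.2,27.2,tol=1.5);print(h,n,e,held(P,p,r,-10.2,7,tol=1.5))
w=p+r@np.array([h[0],0,h[1]]);print("held ctr",w); print("need tool",r.T@(np.array([606.2,15.9,w[2]])-w))
E
```

```text
24.6333 [606.57  16.19 116.96] f [ 0.03 -0.08  0.28] open 52.560568754633074
[-0.21  0.07] 1377 0.7441720945273758 (array([-0.21,  0.08]), 399, np.float64(0.6414293415311524))
held ctr [606.79  16.08 116.92]
need tool [ 0.59 -0.    0.18]
```

>>> move_arm(
  rows=[
    [[0, 0, 0], [0.6, 8, 0.2], 1],
    [[0, 0, 0], [0.6, 20, 0.2], 1],
    [[0, 0, 0], [0.6, 32, 0.2], 1],
    [[0, 0, 0], [0.6, 42, 0.2], 1],
    [[0, 0, 0], [0.6, 46, 0.2], 1],
  ],
)

```text
time: 25.15
eef_pos: [604.0, 16.1, 67.4]
orientation: [0.005, -2.22, 2.219]
contact_force: [-0.1, 0.0, -1.3]
opening: 52.5
```

```bash
python3 settle.py w20
```

```text
25.55 [606.64  15.82  71.62] f [-0.41  0.5   0.1 ] open 52.267631472998126
```

View pics/w20.png

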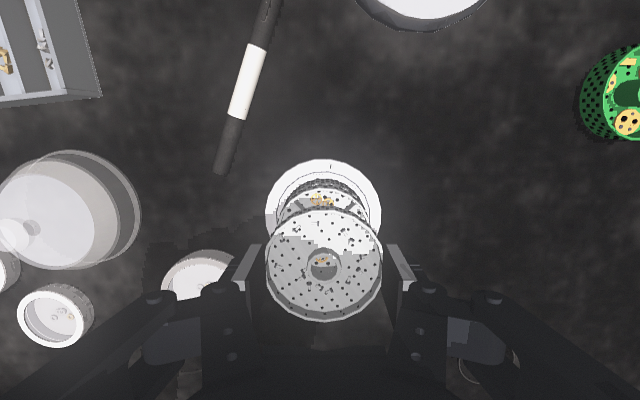

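>>> move_arm(
  rows=[
    [[0, 0, 0], [0.5, 6, 0], 1],
    [[0, 0, 0], [0.5, 13, 0], 1],
    [[0, 0, 0], [0.5, 20, 0], 1],
    [[0, 0, 0], [0.5, 26, 0], 1],
    [[0, 0, 0], [0.5, 31, 0], 1],
  ],
)

```text
time: 26.02
eef_pos: [604.8, 15.9, 38.4]
orientation: [0.002, -2.221, 2.22]
contact_force: [0.1, -1.0, 0.1]
opening: 52.5
```

>>> move_arm(
  rows=[
    [[0, 0, 0], [0, 3, 0], 1],
    [[0, 0, 0], [0, 5, 0], 1],
    [[0, 0, 0], [0, 6, 0], 1],
    [[0, 0, 0], [0, 6.5, 0], 1],
    [[0, 0, 0], [0, 6.5, 0], 1],
  ],
)

```text
time: 26.43
eef_pos: [605.9, 15.8, 33.6]
orientation: [0.001, 2.221, -2.221]
contact_force: [0.2, 0.6, -0.2]
opening: 52.6
```

```bash
python3 settle.py w21
```

```text
26.5333 [605.91  15.85  33.62] f [-0.11  0.13  0.2 ] open 52.42418517665121
```

>>> move_arm(
  rows=[
    [[0, 0, 0], [0, 0.5, 0], 1],
    [[0, 0, 0], [0, 0.5, 0], -0.2],
    [[0, 0, 0], [0, 0.5, 0], -1],
    [[0, 0, 0], [0, 0.5, 0], -1],
    [[0, 0, 0], [0, 0.5, 0], -1],
  ],
)

```text
time: 27.0
eef_pos: [605.4, 15.9, 32.6]
orientation: [0.0, -2.221, 2.221]
contact_force: [-0.1, -0.6, 0.1]
opening: 84.6
```

>>> move_arm(
  rows=[
    [[0, 0, 0], [0, 0, 0], -1],
    [[0, 0, 0], [0, -12, 0], -1],
    [[0, 0, 0], [0, -40, 0], -1],
    [[0, 0, 0], [0, -65, 0], -1],
    [[0, 0, 0], [0, -85, 0], -1],
  ],
)

```text
time: 27.42
eef_pos: [606.2, 15.8, 120.5]
orientation: [0.002, 2.22, -2.221]
contact_force: [0.1, 0.4, 0.1]
opening: 85.3
```

```bash
python3 settle.py; python3 - <<'E'
from h import *
p,r,s=pose();c=snap("wrist","w22");P=cloud(c);print(p,s["opening"])
print("shal on stand",circ(P,(606.2,16),44,27.2,1.5),circ(P,(606.2,16),44,7,1.5))
Q=P.reshape(-1,3);Q=Q[np.isfinite(Q[:,2])];d=np.hypot(Q[:,0]-606.2,Q[:,1]-16);w=Q[(abs(d-27)<1.5)&(Q[:,0]<600)];print(np.percentile(w[:,2],[50,90,97]))
print("lid",circ(P,(449,-180),2.5,27.5))
E
```

```text
28.1167 [605.28  15.9  117.35] f [ 0.14 -0.32  0.19] open 85.15270584437914
[605.28  15.9  117.35] 85.15270584437914
shal on stand (array([605.88,  15.74]), 528, np.float64(0.6211728348402337)) (array([605.62,  15.8 ]), 137, np.float64(0.9898487486659295))
[41.04 43.83 44.41]
lid (array([ 443.04, -180.27]), 42, np.float64(1.6616602678114136))
```

View pics/w22.png

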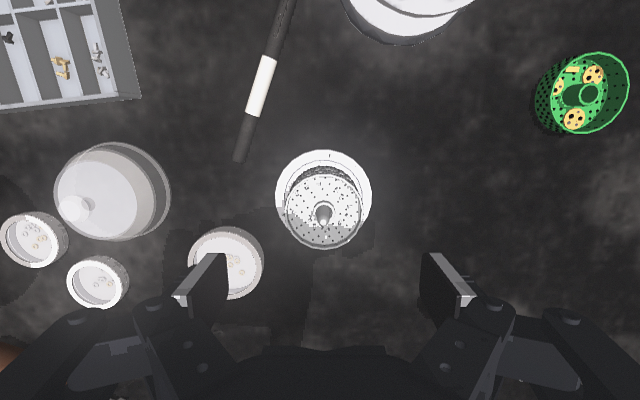

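>>> move_arm(
  rows=[
    [[0, 0, 0], [16, 0, 20], -1],
    [[0, 0, 0], [40, 0, 50], -1],
    [[0, 0, 0], [65, 0, 81], -1],
    [[0, 0, 0], [90, 0, 112], -1],
    [[0, 0, 0], [113, 0, 141], -1],
  ],
)

```text
time: 28.58
eef_pos: [491.2, -126.2, 117.8]
orientation: [-0.001, 2.221, -2.221]
contact_force: [0.1, -0.7, 0.6]
opening: 85.4
```

>>> move_arm(
  rows=[
    [[0, 0, 0], [20, 0, 25], -1],
    [[0, 0, 0], [36, 10, 45], 0],
    [[0, 0, 0], [43, 24, 53], 0],
    [[0, 0, 0], [44, 36, 55], 0],
    [[0, 0, 0], [44, 42, 55], 0],
  ],
)

```text
time: 29.0
eef_pos: [447.2, -180.6, 74.6]
orientation: [-0.001, -2.221, 2.219]
contact_force: [-0.6, 0.9, -1.0]
opening: 42.9
```

```bash
python3 settle.py; cat > lid.py <<'E'
from h import *
import sys
p,r,s=pose();c=snap("wrist",sys.argv[1]);P=cloud(c);print(p,s["opening"])
h,n,e=circ(P,(449,-180),2.5,27.5,2);print("lid disc",h,n,e);
k=circ(P,h,12.7,7.8,1.5);print("collar",k)
print("need tool",r.T@(np.array([*k[0],0])-p))
E
python3 lid.py w23
```

```text
29.35 [ 449.44 -180.05   76.64] f [-0.51  0.85  0.77] open 42.576684041547956
[ 449.44 -180.05   76.64] 42.576684041547956
lid disc [ 448.17 -180.37] 1017 1.7262007786125548
collar (array([ 448.47, -183.66]), 361, np.float64(1.0487390131994405))
need tool [ 1.08 76.64  3.55]
```

View pics/w23.png

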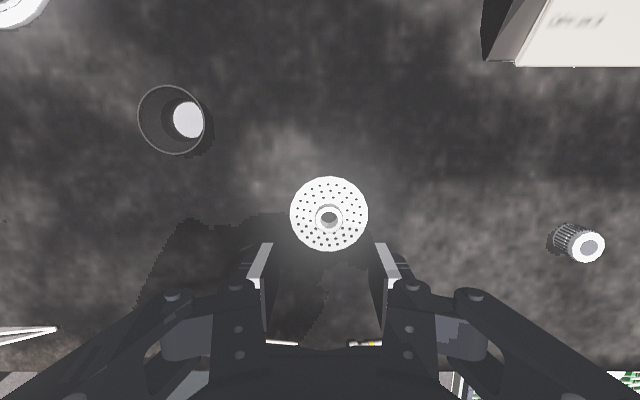

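>>> move_arm(
  rows=[
    [[0, 0, 0], [1, 15, 3.5], 0],
    [[0, 0, 0], [1, 30, 3.5], 0],
    [[0, 0, 0], [1, 44, 3.5], 0],
    [[0, 0, 0], [1, 53, 3.5], 0],
    [[0, 0, 0], [1, 58, 3.5], 0],
  ],
)

```text
time: 29.82
eef_pos: [447.1, -183.1, 16.9]
orientation: [0.002, -2.222, 2.22]
contact_force: [1.1, 0.7, -0.1]
opening: 42.3
```

```bash
python3 settle.py; python3 lid.py w24
```

```text
30.1167 [ 448.27 -184.01   18.7 ] f [ 0.35  0.33 -0.13] open 42.58840264429669
[ 448.27 -184.01   18.7 ] 42.58840264429669
lid disc [ 448.43 -179.22] 1669 1.7179724881840235
collar (array([ 448.5 , -183.61]), 635, np.float64(1.0506415382283618))
need tool [-0.21 18.7  -0.42]
```

View pics/w24.png

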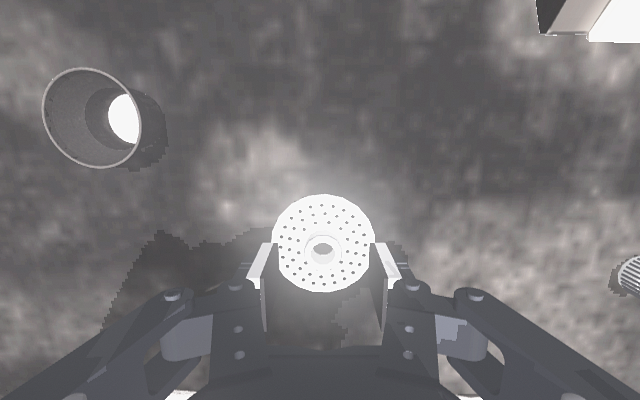

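>>> move_arm(
  rows=[
    [[0, 0, 0], [-0.2, 5, -0.4], 0],
    [[0, 0, 0], [-0.2, 9, -0.4], 0],
    [[0, 0, 0], [-0.2, 12, -0.4], 0],
    [[0, 0, 0], [-0.2, 13, -0.4], 0],
    [[0, 0, 0], [-0.2, 13, -0.4], 0],
  ],
)

```text
time: 30.58
eef_pos: [447.3, -183.0, 4.2]
orientation: [0.001, -2.222, 2.22]
contact_force: [0.1, -0.3, -0.9]
opening: 43.2
```

```bash
python3 settle.py; python3 lid.py w25
```

```text
30.8333 [ 447.85 -183.32    4.95] f [ 0.97 -0.18  0.02] open 42.48671083738725
[ 447.85 -183.32    4.95] 42.48671083738725
lid disc [ 448.36 -177.29] 1801 1.6937633286172005
collar (array([ 448.59, -183.62]), 765, np.float64(1.074538422897906))
need tool [-0.74  4.95  0.3 ]
```

>>> move_arm(
  rows=[
    [[0, 0, 0], [-0.5, 0, 0.3], 0.2],
    [[0, 0, 0], [-0.5, 0, 0.3], 0.4],
    [[0, 0, 0], [-0.5, 0, 0.3], 1],
    [[0, 0, 0], [-0.5, 0, 0.3], 1],
    [[0, 0, 0], [-0.5, 0, 0.3], 1],
  ],
)

```text
time: 31.3
eef_pos: [448.4, -183.6, 5.2]
orientation: [0.0, 2.221, -2.221]
contact_force: [-1.5, 0.4, 5.6]
opening: 15.0
```

>>> move_arm(
  rows=[
    [[0, 0, 0], [0, 0, 0], 1],
    [[0, 0, 0], [0, 0, 0], 1],
    [[0, 0, 0], [0, -6, 0], 1],
    [[0, 0, 0], [0, -20, 0], 1],
    [[0, 0, 0], [0, -40, 0], 1],
  ],
)

```text
time: 31.72
eef_pos: [446.6, -182.6, 43.7]
orientation: [0.004, -2.222, 2.217]
contact_force: [-0.4, 0.1, 0.1]
opening: 15.2
```

```bash
python3 settle.py w26; python3 - <<'E'
from h import *
p,r,s=pose();c=cam("wrist");P=cloud(c)
T=((P.reshape(-1,3)-p)@r);t=T[np.isfinite(T[:,1])];t=t[(np.hypot(t[:,0],t[:,2])<29)&(np.hypot(t[:,0],t[:,2])>12)&(t[:,1]<15)&(t[:,1]>-12)]
h=np.histogram(t[:,1],bins=np.arange(-12,15,1));print(dict(zip(h[1],h[0])))
w=t[t[:,1]>-3]
A=np.c_[w[:,0],w[:,2],np.ones(len(w))];print("plane",np.linalg.lstsq(A,w[:,1],rcond=None)[0])
print(cv2.minEnclosingCircle(w[:,[0,2]].astype(np.float32)))
print(held(P,p,r,-9,7.8,tol=2.5))
E
```

```text
32.1167 [ 447.42 -183.06   43.78] f [ 0.5  -0.36 -0.34] open 14.982578937248197
{np.int64(-12): np.int64(53), np.int64(-11): np.int64(54), np.int64(-10): np.int64(57), np.int64(-9): np.int64(51), np.int64(-8): np.int64(45), np.int64(-7): np.int64(42), np.int64(-6): np.int64(33), np.int64(-5): np.int64(19), np.int64(-4): np.int64(22), np.int64(-3): np.int64(8), np.int64(-2): np.int64(0), np.int64(-1): np.int64(0), np.int64(0): np.int64(2), np.int64(1): np.int64(80), np.int64(2): np.int64(1386), np.int64(3): np.int64(2502), np.int64(4): np.int64(437), np.int64(5): np.int64(30), np.int64(6): np.int64(0), np.int64(7): np.int64(0), np.int64(8): np.int64(0), np.int64(9): np.int64(0), np.int64(10): np.int64(0), np.int64(11): np.int64(0), np.int64(12): np.int64(0), np.int64(13): np.int64(0)}
plane [-0.   -0.    3.23]
((0.254059374332428, 0.09080766886472702), 27.997583389282227)
(array([-0.05,  0.05]), 551, np.float64(1.0198440674202456))
```

View pics/w26.png

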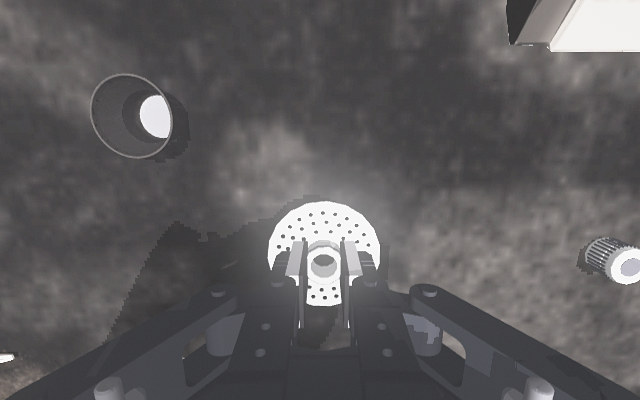

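>>> move_arm(
  rows=[
    [[0, 0, 0], [0, -20, 0], 1],
    [[0, 0, 0], [-6, -50, -8], 1],
    [[0, 0, 0], [-20, -75, -25], 1],
    [[0, 0, 0], [-42, -80, -53], 1],
    [[0, 0, 0], [-67, -80, -84], 1],
  ],
)

```text
time: 32.63
eef_pos: [517.3, -100.2, 127.6]
orientation: [0.008, 2.218, -2.223]
contact_force: [0.8, -0.8, -0.2]
opening: 15.4
```

>>> move_arm(
  rows=[
    [[0, 0, 0], [-25, 0, -31], 1],
    [[0, 0, 0], [-49, 0, -62], 1],
    [[0, 0, 0], [-70, 0, -88], 1],
    [[0, 0, 0], [-84, 0, -106], 1],
    [[0, 0, 0], [-91, 0, -114], 1],
  ],
)

```text
time: 33.05
eef_pos: [607.3, 17.3, 124.1]
orientation: [-0.003, 2.221, -2.219]
contact_force: [-0.9, -0.8, -0.6]
opening: 15.6
```

```bash
python3 settle.py w27; python3 - <<'E'
from h import *
p,r,s=pose();c=cam("wrist");P=cloud(c);h,n,e=held(P,p,r,-8,7.8,tol=2);print(h,n,e)
w=p+r@np.array([h[0],0,h[1]]);print("held ctr",w); print("need tool",r.T@(np.array([606.1,15.9,w[2]])-w))
E
```

```text
33.75 [606.14  14.17 124.95] f [ 0.21 -0.45 -0.37] open 15.285819569488913
[-0.16  0.04] 646 1.065587034594342
held ctr [606.35  14.22 124.93]
need tool [ 0.25 -0.   -1.68]
```

>>> move_arm(
  rows=[
    [[0, 0, 0], [0.2, 8, -1.7], 1],
    [[0, 0, 0], [0.2, 20, -1.7], 1],
    [[0, 0, 0], [0.2, 32, -1.7], 1],
    [[0, 0, 0], [0.2, 41, -1.7], 1],
    [[0, 0, 0], [0.2, 45, -1.7], 1],
  ],
)

```text
time: 34.27
eef_pos: [604.1, 16.4, 76.6]
orientation: [0.005, -2.22, 2.219]
contact_force: [-0.5, 0.1, -1.0]
opening: 15.2
```

```bash
python3 settle.py w28
```

```text
34.6667 [606.6   16.11  80.6 ] f [-0.46  0.77  0.49] open 15.371909073823478
```

View pics/w28.png

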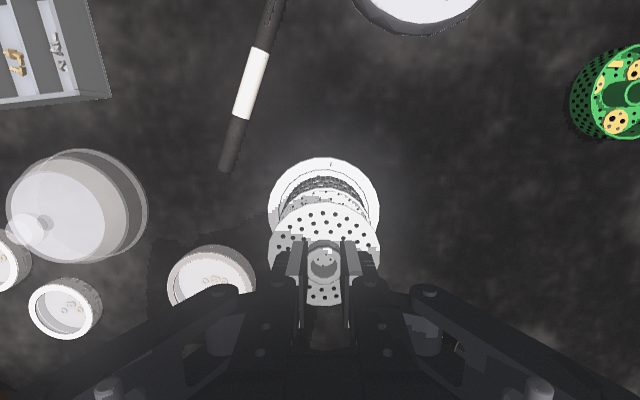

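>>> move_arm(
  rows=[
    [[0, 0, 0], [0.5, 5, 0.2], 1],
    [[0, 0, 0], [0.5, 11, 0.2], 1],
    [[0, 0, 0], [0.5, 17, 0.2], 1],
    [[0, 0, 0], [0.5, 21, 0.2], 1],
    [[0, 0, 0], [0.5, 25, 0.2], 1],
  ],
)

```text
time: 35.13
eef_pos: [605.0, 16.0, 53.7]
orientation: [0.001, -2.221, 2.221]
contact_force: [0.3, 0.4, -0.8]
opening: 15.1
```

>>> move_arm(
  rows=[
    [[0, 0, 0], [0, 2, 0], 1],
    [[0, 0, 0], [0, 4, 0], 1],
    [[0, 0, 0], [0, 5, 0], 1],
    [[0, 0, 0], [0, 5.5, 0], 1],
    [[0, 0, 0], [0, 5.5, 0], 1],
  ],
)

```text
time: 35.55
eef_pos: [605.6, 16.0, 49.4]
orientation: [0.0, 2.221, -2.221]
contact_force: [-0.1, 1.1, 0.6]
opening: 15.5
```

```bash
python3 settle.py w29
```

```text
35.65 [605.73  15.96  49.55] f [ 0.35 -0.05 -0.09] open 15.305379271332194
```

>>> move_arm(
  rows=[
    [[0, 0, 0], [0, 0.3, 0], 1],
    [[0, 0, 0], [0, 0.3, 0], 0.4],
    [[0, 0, 0], [0, 0.3, 0], 0],
    [[0, 0, 0], [0, 0.3, 0], 0],
    [[0, 0, 0], [0, 0.3, 0], 0],
  ],
)

```text
time: 36.12
eef_pos: [605.5, 16.0, 49.0]
orientation: [0.0, 2.221, -2.221]
contact_force: [0.7, -0.1, 0.1]
opening: 42.9
```

>>> move_arm(
  rows=[
    [[0, 0, 0], [0, 0, 0], 0],
    [[0, 0, 0], [0, -10, 0], 0],
    [[0, 0, 0], [0, -35, 0], 0],
    [[0, 0, 0], [0, -60, 0], 0],
    [[0, 0, 0], [0, -75, 0], 0],
  ],
)

```text
time: 36.53
eef_pos: [606.8, 15.9, 127.5]
orientation: [0.004, 2.219, -2.22]
contact_force: [0.8, -0.4, 0.7]
opening: 42.8
```

```bash
python3 settle.py; python3 - <<'E'
from h import *
p,r,s=pose();c=snap("wrist","w30");P=cloud(c);print(p,s["opening"])
print("collar",circ(P,(606.2,16),57,7.8,1.5))
Q=P.reshape(-1,3);Q=Q[np.isfinite(Q[:,2])];d=np.hypot(Q[:,0]-606.2,Q[:,1]-16);w=Q[(d<25)&(d>12)];print(np.percentile(w[:,2],[10,50,90,97]))
A=np.c_[w[:,0]-606,w[:,1]-16,np.ones(len(w))];print("plane",np.linalg.lstsq(A,w[:,2],rcond=None)[0])
E
```

```text
36.9333 [604.43  16.05 122.43] f [ 0.15 -0.5   0.07] open 42.56809853669506
[604.43  16.05 122.43] 42.56809853669506
collar (array([605.69,  15.8 ]), 327, np.float64(1.0435299097621669))
[ 46.09 199.   216.92 218.95]
plane [  3.75   0.   127.99]
```

View pics/w30.png

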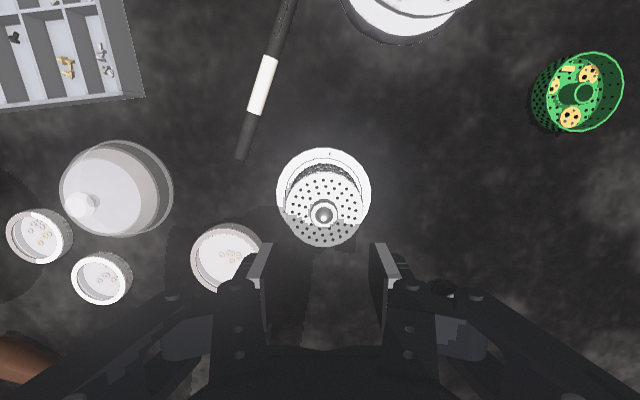

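>>> move_arm(
  rows=[
    [[0, 0, 0], [10, 0, 20], 0],
    [[0, 0, 0], [26, 0, 55], 0],
    [[0, 0, 0], [42, 0, 90], 0],
    [[0, 0, 0], [59, 0, 125], 0],
    [[0, 0, 0], [76, 0, 161], 0],
  ],
)

```text
time: 37.4
eef_pos: [528.2, -145.9, 123.2]
orientation: [0.002, -2.222, 2.221]
contact_force: [0.1, -1.4, 0.7]
opening: 42.8
```

>>> move_arm(
  rows=[
    [[0, 0, 0], [16, 0, 35], 0],
    [[0, 0, 0], [33, 0, 70], 0],
    [[0, 0, 0], [50, 0, 105], 0],
    [[0, 0, 0], [67, 0, 140], 0],
    [[0, 0, 0], [82, 0, 172], 0],
  ],
)

```text
time: 37.82
eef_pos: [445.9, -318.6, 123.3]
orientation: [0.001, -2.221, 2.22]
contact_force: [1.9, 0.1, -0.6]
opening: 42.7
```

>>> move_arm(
  rows=[
    [[0, 0, 0], [10, 2, 22], 0],
    [[0, 0, 0], [16, 14, 34], 0],
    [[0, 0, 0], [17, 26, 36], 0],
    [[0, 0, 0], [17, 36, 36], 0],
    [[0, 0, 0], [17, 40, 36], 0],
  ],
)

```text
time: 38.23
eef_pos: [429.5, -350.3, 80.5]
orientation: [0.004, -2.225, 2.215]
contact_force: [0.9, 0.2, -0.9]
opening: 42.7
```

```bash
python3 settle.py; cat > cap.py <<'E'
from h import *
import sys
p,r,s=pose();c=snap("wrist",sys.argv[1]);P=cloud(c);print(p,s["opening"])
Q=P.reshape(-1,3);Q=Q[np.isfinite(Q[:,2])];w=Q[(np.hypot(Q[:,0]-431,Q[:,1]+354)<25)&(abs(Q[:,2]-20)<1.7)]
print(len(w),cv2.minEnclosingCircle(w[:,:2].astype(np.float32)),np.median(w,0))
k=np.array(cv2.minEnclosingCircle(w[:,:2].astype(np.float32))[0])
print("need tool",r.T@(np.array([*k,0])-p))
E
python3 cap.py w31
```

```text
38.8833 [ 430.64 -353.15   84.29] f [0.19 0.15 0.21] open 42.655283500404614
[ 430.64 -353.15   84.29] 42.655283500404614
729 ((431.21368408203125, -357.06292724609375), 10.85544204711914) [ 431.38 -357.04   19.58]
need tool [-0.54 84.3   3.88]
```

View pics/w31.png

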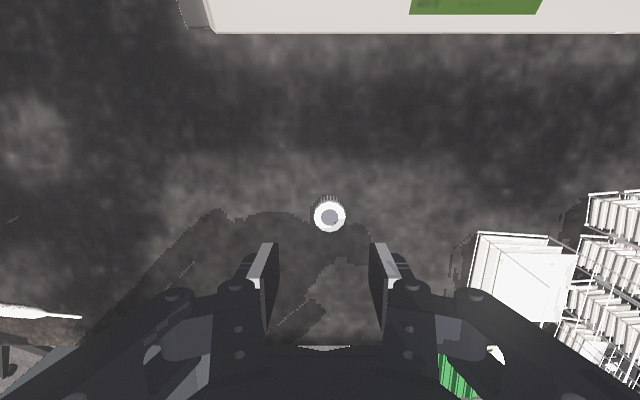

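```bash
python3 - <<'E'
from h import *
for n in("wrist","top"):
    c=cam(n);P=cloud(c)
    if n=="wrist":
        for u,v in [(475,240),(480,232),(482,300),(470,285),(545,240),(535,318)]: print(u,v,P[v,u])
    Q=P.reshape(-1,3);Q=Q[np.isfinite(Q[:,2])]
    for zl in (8,30,60):
        w=Q[(Q[:,2]>zl)&(Q[:,2]<100)&(Q[:,1]<-395)&(Q[:,1]>-480)&(Q[:,0]>330)&(Q[:,0]<500)]
        print(n,zl,len(w),"maxy",np.percentile(w[:,1],[90,99,100]) if len(w) else "","maxx",w[:,0].max() if len(w) else "")
E
```

```text
475 240 [ 406.09 -468.03   -1.22]
480 232 [ 413.37 -469.82    1.03]
482 300 [ 442.93 -401.5   139.44]
470 285 [ 371.81 -465.5     5.31]
545 240 [ 408.38 -516.85    4.52]
535 318 [ 362.95 -498.5    34.21]
wrist 8 2106 maxy [-466.17 -464.92 -464.25] maxx 415.6222299693485
wrist 30 1432 maxy [-466.01 -464.87 -464.25] maxx 415.6222299693485
wrist 60 325 maxy [-465.28 -464.47 -464.25] maxx 415.6222299693485
top 8 0 maxy  maxx 
top 30 0 maxy  maxx 
top 60 0 maxy  maxx
```

>>> move_arm(
  rows=[
    [[0, 0, 0], [-0.5, 15, 3.9], 0],
    [[0, 0, 0], [-0.5, 32, 3.9], 0],
    [[0, 0, 0], [-0.5, 46, 3.9], 0],
    [[0, 0, 0], [-0.5, 54, 3.9], 0],
    [[0, 0, 0], [-0.5, 58, 3.9], 0],
  ],
)

```text
time: 39.45
eef_pos: [430.2, -356.2, 24.5]
orientation: [0.002, -2.223, 2.219]
contact_force: [0.2, 0.1, 0.4]
opening: 42.9
```

```bash
python3 settle.py; python3 cap.py w32
```

```text
39.8 [ 431.61 -357.54   27.02] f [-0.03 -0.22 -0.4 ] open 42.80748538230958
[ 431.61 -357.54   27.02] 42.80748538230958
1286 ((431.22869873046875, -357.03448486328125), 10.939359664916992) [ 431.73 -357.12   19.59]
need tool [ 0.41 27.02 -0.55]
```

View pics/w32.png

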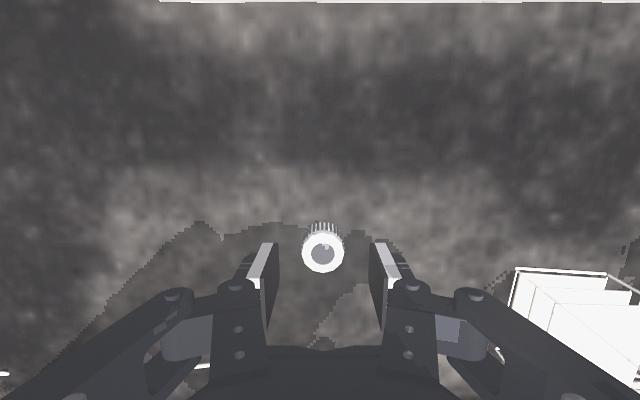

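>>> move_arm(
  rows=[
    [[0, 0, 0], [0.2, 6, -0.4], 0],
    [[0, 0, 0], [0.2, 12, -0.4], 0],
    [[0, 0, 0], [0.2, 17, -0.4], 0],
    [[0, 0, 0], [0.2, 20, -0.4], 0],
    [[0, 0, 0], [0.2, 20, -0.4], 0],
  ],
)

```text
time: 40.27
eef_pos: [430.1, -355.7, 4.6]
orientation: [0.002, -2.223, 2.219]
contact_force: [-0.2, -0.7, 0.7]
opening: 42.9
```

```bash
python3 settle.py; python3 cap.py w33
```

```text
40.5667 [ 431.05 -356.76    6.29] f [-0.58  0.4  -0.13] open 42.81815041998739
[ 431.05 -356.76    6.29] 42.81815041998739
1775 ((432.764892578125, -354.6998291015625), 24.881454467773438) [ 431.99 -356.58   19.57]
need tool [-1.72  6.29 -2.06]
```

>>> move_arm(
  rows=[
    [[0, 0, 0], [-0.3, 0, 0.2], 0.2],
    [[0, 0, 0], [-0.3, 0, 0.2], 0.4],
    [[0, 0, 0], [-0.3, 0, 0.2], 1],
    [[0, 0, 0], [-0.3, 0, 0.2], 1],
    [[0, 0, 0], [-0.3, 0, 0.2], 1],
  ],
)

```text
time: 41.03
eef_pos: [431.4, -357.0, 6.5]
orientation: [0.0, 2.221, -2.222]
contact_force: [-0.4, 0.8, 3.0]
opening: 19.1
```

>>> move_arm(
  rows=[
    [[0, 0, 0], [0, 0, 0], 1],
    [[0, 0, 0], [0, 0, 0], 1],
    [[0, 0, 0], [0, -6, 0], 1],
    [[0, 0, 0], [0, -20, 0], 1],
    [[0, 0, 0], [0, -40, 0], 1],
  ],
)

```text
time: 41.45
eef_pos: [429.6, -355.0, 44.2]
orientation: [0.004, -2.224, 2.216]
contact_force: [0.2, -0.6, -0.5]
opening: 19.4
```

```bash
python3 settle.py w34; cat > hc.py <<'E'
from h import *
p,r,s=pose();c=cam("wrist");P=cloud(c);print(p)
T=((P.reshape(-1,3)-p)@r);t=T[np.isfinite(T[:,1])];t=t[(np.hypot(t[:,0],t[:,2])<14)&(t[:,1]>-30)&(t[:,1]<15)]
print(np.histogram(t[:,1],bins=np.arange(-24,12,3)))
w=t[abs(t[:,1]+14)<1.8]; w=w[abs(w[:,2])<9]
ext=[w[:,0].min(),w[:,0].max()];print("x ext",np.percentile(w[:,0],[0.5,99.5]),"med top",np.median(w[:,1]), "circ",held(P,p,r,-14,8.2,tol=1.8))
A=np.c_[w[:,0],w[:,2],np.ones(len(w))];print("plane",np.linalg.lstsq(A,w[:,1],rcond=None)[0])
E
python3 hc.py
```

```text
41.85 [ 430.39 -355.95   44.7 ] f [-0.03 -0.02 -1.33] open 19.381231549142537
[ 430.48 -356.06   44.82]
(array([  54,   41,   57, 1582,  205,  153,   93,  112,   86,   53,    3]), array([-24, -21, -18, -15, -12,  -9,  -6,  -3,   0,   3,   6,   9]))
x ext [-10.54   9.98] med top -13.133601078027176 circ (array([-0.23,  0.06]), 1115, np.float64(1.52451630832284))
plane [ -0.     0.01 -13.16]
```

View pics/w34.png

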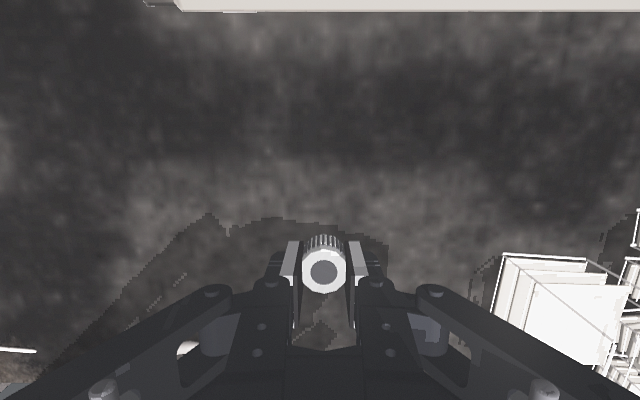

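>>> move_arm(
  rows=[
    [[0, 0, 0], [0, -20, 0], 1],
    [[0, 0, 0], [0, -50, -4], 1],
    [[0, 0, 0], [-6, -75, -18], 1],
    [[0, 0, 0], [-20, -80, -48], 1],
    [[0, 0, 0], [-36, -80, -82], 1],
  ],
)

```text
time: 42.37
eef_pos: [468.5, -276.5, 128.9]
orientation: [0.008, 2.217, -2.225]
contact_force: [0.9, 0.1, 0.3]
opening: 19.3
```

>>> move_arm(
  rows=[
    [[0, 0, 0], [-17, 0, -36], 1],
    [[0, 0, 0], [-34, 0, -72], 1],
    [[0, 0, 0], [-51, 0, -108], 1],
    [[0, 0, 0], [-68, 0, -144], 1],
    [[0, 0, 0], [-85, 0, -180], 1],
  ],
)

```text
time: 42.78
eef_pos: [552.4, -92.8, 125.6]
orientation: [0.0, -2.221, 2.221]
contact_force: [1.2, -0.2, -0.2]
opening: 19.5
```

>>> move_arm(
  rows=[
    [[0, 0, 0], [-17, 0, -36], 1],
    [[0, 0, 0], [-32, 0, -66], 1],
    [[0, 0, 0], [-44, 0, -92], 1],
    [[0, 0, 0], [-52, 0, -105], 1],
    [[0, 0, 0], [-54.5, 0, -109], 1],
  ],
)

```text
time: 43.2
eef_pos: [607.2, 16.6, 125.5]
orientation: [-0.004, 2.221, -2.22]
contact_force: [-0.1, 0.4, -0.7]
opening: 19.1
```

```bash
python3 settle.py w35; python3 hc.py; python3 - <<'E'
from h import *
p,r,s=pose();print(s["time"],p,"need tool",r.T@(np.array([606.1,15.9,p[2]])-(p+r@np.array([-.25,0,.05]))))
E
```

```text
43.9 [606.61  14.03 126.09] f [-0.35 -0.19 -0.23] open 19.36978532678308
[606.62  14.14 126.06]
(array([  57,   39,   51, 1583,  208,  146,  103,  105,   93,   47,    6]), array([-24, -21, -18, -15, -12,  -9,  -6,  -3,   0,   3,   6,   9]))
x ext [-10.46   9.95] med top -13.117309545316182 circ (array([-0.27,  0.04]), 1114, np.float64(1.5191417306216766))
plane [ -0.     0.   -13.15]
44.0 [606.62  14.21 126.04] need tool [ 0.77 -0.   -1.74]
```

>>> move_arm(
  rows=[
    [[0, 0, 0], [0.8, 8, -1.6], 1],
    [[0, 0, 0], [0.8, 20, -1.6], 1],
    [[0, 0, 0], [0.8, 30, -1.6], 1],
    [[0, 0, 0], [0.8, 38, -1.6], 1],
    [[0, 0, 0], [0.8, 43, -1.6], 1],
  ],
)

```text
time: 44.42
eef_pos: [604.4, 16.1, 80.5]
orientation: [0.004, -2.22, 2.22]
contact_force: [-0.8, 0.4, -1.1]
opening: 19.6
```

```bash
python3 settle.py w36;python3 settle.py; python3 - <<'E'
from h import *
p,r,s=pose();print(p,"need tool",r.T@(np.array([606.1,15.9,p[2]])-(p+r@np.array([-.25,0,.05]))))
E
```

```text
44.8167 [606.37  15.81  83.74] f [ 0.79 -0.12 -0.83] open 19.44589613496783
45.0667 [605.93  15.88  83.27] f [-0.08 -0.41 -0.13] open 19.676783659557653
[605.93  15.88  83.27] need tool [ 0.08  0.   -0.07]
```

View pics/w36.png

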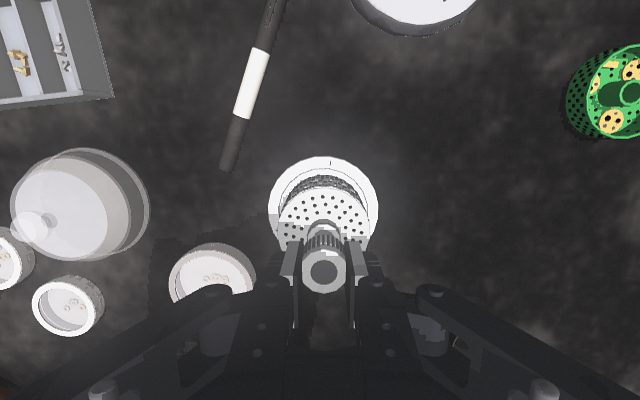

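>>> move_arm(
  rows=[
    [[0, 0, 0], [0, 2, 0], 1],
    [[0, 0, 0], [0, 4, 0], 1],
    [[0, 0, 0], [0, 6, 0], 1],
    [[0, 0, 0], [0, 8, 0], 1],
    [[0, 0, 0], [0, 10, 0], 1],
  ],
)

```text
time: 45.48
eef_pos: [605.7, 15.9, 72.6]
orientation: [0.0, -2.221, 2.221]
contact_force: [-0.0, 0.3, -0.5]
opening: 19.2
```

>>> move_arm(
  rows=[
    [[0, 0, 0], [0, 2, 0], 1],
    [[0, 0, 0], [0, 4, 0], 1],
    [[0, 0, 0], [0, 6, 0], 1],
    [[0, 0, 0], [0, 7.5, 0], 1],
    [[0, 0, 0], [0, 8.5, 0], 1],
  ],
)

```text
time: 45.9
eef_pos: [605.7, 15.9, 64.2]
orientation: [0.0, -2.221, 2.221]
contact_force: [-0.5, -0.1, -0.9]
opening: 19.5
```

```bash
python3 settle.py w37; python3 hc.py
```

```text
46.15 [605.9   15.84  64.62] f [-0.15  0.37 -0.73] open 19.336965634008674
[605.92  15.85  64.65]
(array([  50,   47,   45, 1593,  195,  150,  103,  108,   88,   44,    9]), array([-24, -21, -18, -15, -12,  -9,  -6,  -3,   0,   3,   6,   9]))
x ext [-10.46  10.08] med top -13.086335113032316 circ (array([-0.19,  0.05]), 1124, np.float64(1.5329024101301587))
plane [  0.     0.   -13.13]
```

>>> move_arm(
  rows=[
    [[0, 0, 0], [0, 0.5, 0], 1],
    [[0, 0, 0], [0, 1, 0], 1],
    [[0, 0, 0], [0, 1, 0], 0.4],
    [[0, 0, 0], [0, 1, 0], 0],
    [[0, 0, 0], [0, 1, 0], 0],
  ],
)

```text
time: 46.67
eef_pos: [605.9, 15.9, 63.6]
orientation: [0.0, 2.221, -2.221]
contact_force: [-0.8, -0.4, 0.4]
opening: 42.7
```

>>> move_arm(
  rows=[
    [[0, 0, 0], [0, 0, 0], -0.4],
    [[0, 0, 0], [0, -8, 0], -0.4],
    [[0, 0, 0], [0, -35, 0], -0.4],
    [[0, 0, 0], [0, -65, 0], -0.4],
    [[0, 0, 0], [0, -85, 0], -0.4],
  ],
)

```text
time: 47.08
eef_pos: [606.7, 15.8, 151.7]
orientation: [0.003, 2.22, -2.22]
contact_force: [1.2, -1.3, -0.6]
opening: 59.8
```

```bash
python3 settle.py; python3 - <<'E'
from h import *
p,r,s=pose();c=snap("wrist","w38");P=cloud(c);print(s["time"],p,s["opening"])
Q=P.reshape(-1,3);Q=Q[np.isfinite(Q[:,2])&(Q[:,2]<90)]
d=np.hypot(Q[:,0]-606,Q[:,1]-16)
w=Q[(d<14)&(Q[:,2]>70)];print("cap top",np.median(w,0),cv2.minEnclosingCircle(w[w[:,2]>75][:,:2].astype(np.float32)))
w=Q[(d<25)&(d>13)&(abs(Q[:,2]-46)<4)];print("lid top",np.median(w[:,2]),len(w))
s2=snap("scene","s2");t2=snap("top","t2");P2=cloud(t2)
for n,x,y,R0,h in [("loupe",509,-91,18.5,33),("tin",551.5,99,30,17)]: print(n,circ(P2,(x,y),h,R0,3),circ(P,(x,y),h,R0,2))
cv2.imwrite("pics/s2c.png",cv2.resize(s2["image"][150:300,200:400,::-1],None,fx=4,fy=4,interpolation=3))
E
```

```text
47.7833 [605.61  15.88 148.05] f [-0.14  0.71  0.56] open 59.93834368102533
47.7833 [605.61  15.88 148.05] 59.93834368102533
cap top [606.93  16.11  76.44] ((605.6693115234375, 15.761663436889648), 10.95482063293457)
lid top 46.09266616413069 1908
loupe (array([512.84, -91.02]), 24, np.float64(0.6885576143435147)) (array([513.52, -93.79]), 70, np.float64(0.47091828245163164))
tin (array([548.48, 101.05]), 57, np.float64(1.5164141456599745)) (array([549.59,  97.59]), 687, np.float64(1.6231859589535738))
```

View pics/w38.png

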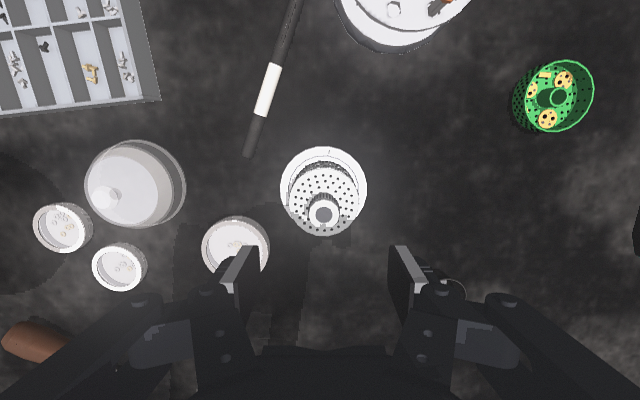

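View pics/s2c.png

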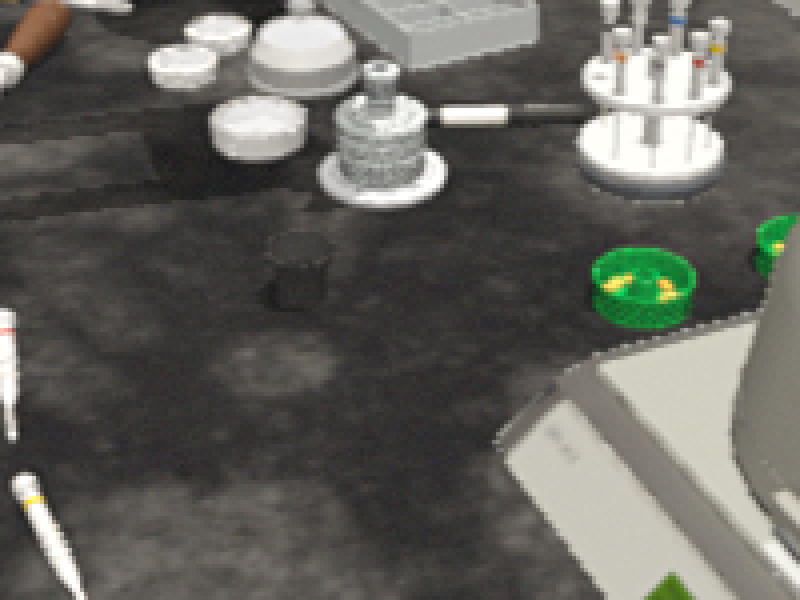

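The wrist view shows the cap at (323,214) sitting on the lid, with its top at about 76.5 mm (77 expected). The scene view shows a straight stack with the loupe and tin in place.

```bash
python3 -c "
from station import ctrl
print(ctrl.job_done())"
```

```text
the job is handed in; nothing more can be done
None
```

The stack is on the rod in the order you asked for: deep, divided and shallow basket, then the lid collar up, then the hold-down cap. I handed the job in at about 48 s; the hand-in reports no verdict.

**Last checks, before hand-in:**

| Part | Measured height (mm) | Expected (mm) |
|---|---|---|
| Deep basket rim | found in the 24 mm band | 24 |
| Divided basket rim | about 36.4 | 36 |
| Shallow basket rim | about 44.4 | 44 |
| Lid disc top | 46.1 | 46.5 |
| Cap top | 76.4 | 77 |

- **Centring:** every part measured within about 0.6 mm of the rod axis, which I took as (606.1, 15.9).
- **Gripper:** it is open and about 70 mm above the cap, with only sensor noise on the force reading.
- **Bystanders:** the gripper never came near the loupe or tin. Both measured within about 5 mm of where they started, which is within the scatter of those fits. The green look-alikes were not touched.

**Checks that failed or disagreed:**
- The circle fit on the lid disc was 3–6 mm off because bench points got into it, so I used the collar fit instead.
- The last cap fit before gripping was spoiled by finger points, so I used the one before it.
- The plane fit for lid tilt after placing it was spoiled by gripper points. I have no separate tilt figure on the stand; the lid was level in the grip, and its height fits it lying flat.

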